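# Put stacked gauges back in their nests

## Robot

A 6-joint arm with a two-finger parallel gripper is mounted at the origin on a cart in front of the work surface, level with it; the furniture and walls round the work are solid. World frame = base frame: x ahead of the robot, y to its left, z up, the work surface at z = 0. Lengths are in m, angles in rad, forces in N, time in s.
With the tool pointing down it reaches from about 0.25 to 0.725 m from the base axis. Payload 4 kg.
Tool frame: the origin (TCP) lies midway between the tips of the shut fingers; the grasp point (between the pads) lies 19 mm behind it (bot.grip_point_offset is the distance from the TCP to the grasp point, in m); z points along the fingers, y is the line along which they close (so a half turn about z gives the same grasp; the last joint's range is limited). The gripper opens to 85 mm and grips with 20 to 120 N. Pads are 22 mm wide; open, the fingers measure 114 mm over their backs; the gripper's body (76 mm by 85 mm) begins 54 mm behind the grasp point. The pads swing forward as they close: fully open they stand 13 mm farther back than shut.
Start: joints at [1.197, 0.241, 0.005, 1.335, 0, 1.571], TCP at [0.183, 0.465, 0.204] pointing down, gripper open.
Joint ranges: [-2.72, 2.72], [-1.05, 1.87], [-1.09, 1.28], [-1.99, 2.15], [-1.42, 1.44], [-3.14, 3.14]. Speed limits (rad/s): [2.79, 2.79, 3.14, 3.14, 3.14, 3.14].

## Interface

Orientations are given as a unit quaternion [x, y, z, w].
In Python, from workcell import bot gives the robot as it stands.
- The arm moves only by the tool step_arm, never from a script. Its argument "targets" is text: rows parted by semicolons, each of 7 numbers parted by spaces: the opening, from -1 (shut) to 1 (fully open), so that 0 is half open, then the shift along the world's x, y, z normalised to -1 to 1, where 1 is 0.5 m, then the turn, a rotation vector about the world's x, y, z normalised to -1 to 1, where 1 is pi/4 rad. In form: gripper x y z wx wy wz; .... A call has 1 to 10 rows; each row is the pose to reach, as a shift and turn from the pose commanded when the call began; what a row does not reach only later rows make up. A row lasts 1/12 s, in which the tool goes at most 41.7 mm and 7.16 degrees, less where a joint would pass 70% of its speed; a pose out of reach is approached as far as the arm can. A call with a number of a shift or a turn outside -1 to 1 is refused whole. A call with a gripper value outside its range is refused whole. The fingers move at their own pace and stop on an object; the grip force is fixed at half the most. Time passes only in rows, so rows that repeat a pose let the fingers close. It gives the time, the measured TCP pose, the force, the opening and the grip force at its end, in the units of the state.
- bot.get_obs(): the state, without advancing time (a new reading comes with each control period).
- bot.camera(name): name is "scene" or "top" or "wrist"; returns the picture (420x560x3 uint8, red, green, blue); there is no depth.
- bot.camera_info(name): a dict with "vertical_fov" (degrees; the focal length in pixels is half the picture's height over the tangent of half this angle, whatever the lens; pixels are square), "cx", "cy" (the principal point, pixels), "pose" (4x4, takes a point from camera to world coordinates). Camera axes: x right, y up, looking along -z (the intrinsics and any distortion apply to the point x, -y, -z); pixel columns grow to the right and rows downward; lengths in m; the calibration is good to about 2 mm. A picture is of the moment at which its call begins: read the wrist's pose just before it. camera_info takes no time and is no camera call; for the wrist camera it gives the pose at the moment of the call.
- bot.job_done(): hands the job in; it is judged then, once.
The state is a dict: "clock": time; "joint_pos": joint angles; "joint_vel": joint speeds; "tau": joint torques, N m; "eef_pos": TCP position; "tool_rot": TCP orientation; "ft_force": force on the tool from outside, world axes, zero at the start; "ft_torque": the same for the moment, N m; "grip_width": finger opening in m; "grasp_force": force on a finger pad.
Only numpy, scipy, OpenCV 4.12 (cv2) and the standard library are available. Lean on these libraries where they do the work, as an engineer would, in place of code of your own. Each camera call takes 0.05 s, during which the arm holds its last target. There are 200 camera calls.

## Task

The setting pieces have been left on the bench in two stacks. Take the stacks apart and put each of the five pieces into the nest whose pocket has its shape and size, so that it lies flat on the pocket floor, near the middle, right way up as it stood in the stack, the two rectangular pieces square with their pockets. Do not let any piece tip over.

Things in the scene. Friction and masses are not known exactly. Their poses are not given: they have to be found in the camera images.
- plug_gauge: small steel plug gauge: round body 30 mm diameter, 16 mm high, with a thinner 16 mm knob on top, 24 mm high in all; grip it across the body. On top of one of the two stacks. Origin: centre of the underside; z up.
- vee_block: small steel vee block 28 (x) x 40 (y) x 24 mm high with a V groove along y in its top; grip it across the 28 mm. On top of the other stack. Origin: centre of the underside; z up.
- ring_gauge: steel setting ring with a dark band on top, 52 mm outside diameter, 16 mm high, 20 mm bore; lies on the spacer disc, and carries the plug gauge or the vee block. Origin: centre of the underside; z up.
- test_block: ground steel block 40 (x) x 50 (y) x 25 mm high with four small holes in its top; stands on the bench and carries the vee block or the plug gauge. Origin: centre of the underside; z up.
- spacer_disc: plain flat steel disc, 64 mm diameter, 9 mm thick; lies on the bench under the setting ring. Origin: centre of the underside; z up.
- nest_plug: nest for the plug gauge (smallest round pocket): grey plastic plate 62x62x6 mm, fixed on the bench, with one round 46 mm pocket sunk 2 mm into its top, lined with thin dark rubber (8 mm wider on every side than its piece). Origin: centre of the underside; the pocket floor lies 4 mm above it and the plate's top 6 mm above it.
- nest_vee: nest for the vee block (smaller rectangular pocket): grey plastic plate 60x72x6 mm, fixed on the bench, with one rectangular 44 (x) x 56 (y) mm pocket sunk 2 mm into its top, lined with thin dark rubber (8 mm wider on every side than its piece). Origin: centre of the underside; the pocket floor lies 4 mm above it and the plate's top 6 mm above it.
- nest_ring: nest for the setting ring (middle round pocket): grey plastic plate 84x84x6 mm, fixed on the bench, with one round 68 mm pocket sunk 2 mm into its top, lined with thin dark rubber (8 mm wider on every side than its piece). Origin: centre of the underside; the pocket floor lies 4 mm above it and the plate's top 6 mm above it.
- nest_block: nest for the ground block (larger rectangular pocket): grey plastic plate 72x82x6 mm, fixed on the bench, with one rectangular 56 (x) x 66 (y) mm pocket sunk 2 mm into its top, lined with thin dark rubber (8 mm wider on every side than its piece). Origin: centre of the underside; the pocket floor lies 4 mm above it and the plate's top 6 mm above it.
- nest_disc: nest for the spacer disc (largest round pocket): grey plastic plate 96x96x6 mm, fixed on the bench, with one round 80 mm pocket sunk 2 mm into its top, lined with thin dark rubber (8 mm wider on every side than its piece). Origin: centre of the underside; the pocket floor lies 4 mm above it and the plate's top 6 mm above it.

How it is judged:
By the outcome, as a careful person would: the job done as asked, in the order asked, and still so for the second after the job is handed in, with the robot touching nothing.
It also fails if it takes over 131 s, if anything falls off the work surface, if the arm or the gripper's body presses on something with over 40 N, if the wrist force passes 120 N, or if a joint passes its speed limit or range.

## Working session

There is one attempt and no reset: what is moved stays moved. The work goes in short steps, Python scripts to look and compute and a tool call to move; the robot and the scene stay as the last step left them, time stands still between calls to the robot, and variables do not carry over. Pictures are saved under pics/ and viewed, at most 14 in all, crops included, and the job is handed in when it is done.

Besides the shell and the picture viewer there is one more tool, called as name(argument=value, ...) on one line, values as JSON. step_arm: Moves the arm, as the interface text tells. Scaled input: -1 to 1 covers 0.5 m each way for a shift and pi/4 rad each way for a turn. Its arguments: {"type":"object","properties":{"targets":{"type":"string"}},"required":["targets"]}

```bash
ls; mkdir -p pics
python3 - <<'E'
from workcell import bot
import cv2
for n in ("top","scene"):
    im=bot.camera(n); cv2.imwrite(f"pics/{n}0.png",im[:,:,::-1])
    i=bot.camera_info(n); print(n,i)
print(bot.get_obs(), bot.grip_point_offset)
E
```

```text
pics
top {'vertical_fov': 52.97506096708948, 'cx': 272.59111870296346, 'cy': 209.7413809021869, 'pose': array([[ 6.31926093e-04,  9.98149971e-01, -6.07966758e-02,
         5.07649051e-01],
       [-9.99998450e-01,  5.30836084e-04, -1.67889264e-03,
        -1.66517274e-02],
       [-1.64351357e-03,  6.07976425e-02,  9.98148759e-01,
         1.15638948e+00],
       [ 0.00000000e+00,  0.00000000e+00,  0.00000000e+00,
         1.00000000e+00]])}
scene {'vertical_fov': 49.17755826100494, 'cx': 288.4774582898276, 'cy': 206.34566631960692, 'pose': array([[ 0.67376678,  0.30775335, -0.67180815, -0.19382342],
       [-0.73886025,  0.29426904, -0.60621058, -0.67732409],
       [ 0.011129  ,  0.90481689,  0.42565542,  0.55611632],
       [ 0.        ,  0.        ,  0.        ,  1.        ]])}
{'clock': 0.1, 'joint_pos': array([ 1.19698451e+00,  2.41317949e-01,  3.88137781e-03,  1.33518259e+00,
       -2.36995633e-05,  1.57079310e+00]), 'joint_vel': array([ 1.44214401e-04, -1.66440783e-03,  4.87985258e-03, -6.05461570e-04,
        4.73989342e-04, -6.38206708e-05]), 'tau': array([ 3.32743957e-04, -3.73137903e+01,  2.53009969e+01,  1.08572285e-02,
        4.02799628e-06,  1.56131881e-07]), 'eef_pos': array([0.18237252, 0.46491219, 0.2032204 ]), 'tool_rot': array([ 1.85817913e-01,  9.82583774e-01, -8.97746730e-04, -1.57717447e-04]), 'ft_force': array([-0.68289544,  0.45957654, -0.14995654]), 'ft_torque': array([-0.01891517, -0.03216469, -0.01184492]), 'grasp_force': 0.0, 'grip_width': 0.08507308560954117} 0.0187
```

View pics/top0.png

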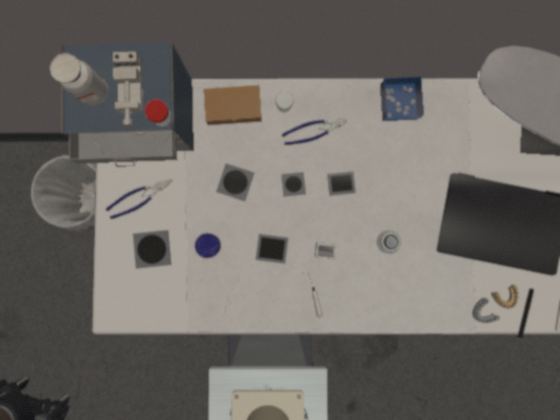

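View pics/scene0.png

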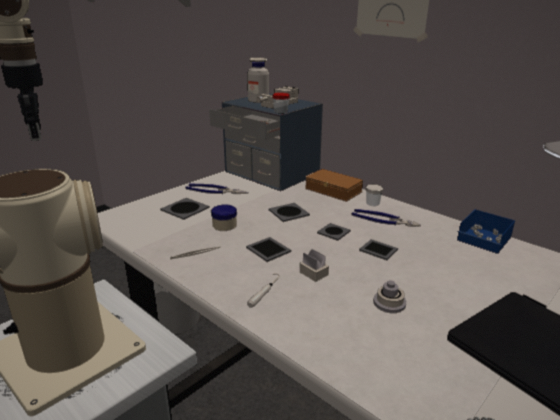

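The top view shows the nests: disc (152,249), ring (235,182), plug (293,184), vee (341,184) and block (272,249). The vee-on-block stack is at (325,250) and the plug/ring/disc stack at (389,241). A jar stands at (207,245).

```bash
cat > h.py <<'E'
import numpy as np, cv2
from workcell import bot
def ray(info,px,z):
    f=210/np.tan(np.radians(info["vertical_fov"])/2); P=np.array(info["pose"])
    px=np.atleast_2d(np.asarray(px,float))
    d=np.c_[(px[:,0]-info["cx"])/f,-(px[:,1]-info["cy"])/f,-np.ones(len(px))]@P[:3,:3].T
    return P[:3,3]+d*((z-P[2,3])/d[:,2])[:,None]
def proj(info,p):
    f=210/np.tan(np.radians(info["vertical_fov"])/2); P=np.array(info["pose"])
    c=(np.atleast_2d(p)-P[:3,3])@P[:3,:3]
    return np.c_[info["cx"]+f*c[:,0]/-c[:,2],info["cy"]-f*c[:,1]/-c[:,2]]
def rect(info,cnt,z):
    "min-area rectangle of a contour cast onto height z: centre mm, sizes mm, angle deg of the first side from world x"
    w=ray(info,cnt.reshape(-1,2),z)[:,:2]*1000
    return cv2.minAreaRect(w.astype(np.float32))
E
python3 - <<'E'
from h import *
im=cv2.imread("pics/top0.png"); g=cv2.cvtColor(im,cv2.COLOR_BGR2GRAY); I=bot.camera_info("top")
big=cv2.resize(g,None,fx=4,fy=4,interpolation=cv2.INTER_CUBIC)
for n,(u,v) in dict(disc=(152,249),ring=(236,182),plug=(293,184),vee=(341,184),block=(272,249)).items():
  for th,lab,z in ((55,"pocket",.005),(125,"plate",.006)):
    m=(big<th).astype(np.uint8)
    _,l=cv2.connectedComponents(m); k=l[4*v+2,4*u+2]
    c=max(cv2.findContours((l==k).astype(np.uint8),cv2.RETR_EXTERNAL,cv2.CHAIN_APPROX_NONE)[0],key=len)
    c=(c-1.5)/4
    print(n,lab,k,[np.round(x,1) for x in rect(I,c,z)], g[v,u])
crop=im[215:275,290:420]; cv2.imwrite("pics/st.png",cv2.resize(crop,None,fx=6,fy=6,interpolation=cv2.INTER_CUBIC))
E
```

```text
disc pocket 36 [array([471.2, 315.3]), array([75.9, 75.4]), np.float64(70.2)] 35
disc plate 26 [array([471.2, 314.2]), array([94.7, 96.9]), np.float64(6.1)] 35
ring pocket 17 [array([654.6,  89. ]), array([60.8, 61.8]), np.float64(22.0)] 41
ring plate 19 [array([654.5,  88.8]), array([83.7, 83.9]), np.float64(72.1)] 41
plug pocket 18 [array([648.7, -71.1]), array([36.6, 39.8]), np.float64(0.0)] 44
plug plate 21 [array([648.9, -70.9]), array([61.5, 61.6]), np.float64(5.9)] 44
vee pocket 19 [array([ 647.8, -203.6]), array([32.7, 51.6]), np.float64(3.3)] 43
vee plate 20 [array([ 650.8, -202.1]), array([59.3, 73. ]), np.float64(5.9)] 43
block pocket 40 [array([472.7, -12. ]), array([62.7, 52.8]), np.float64(82.7)] 35
block plate 29 [array([472.7, -11.8]), array([81. , 71.2]), np.float64(82.7)] 35
```

View pics/st.png

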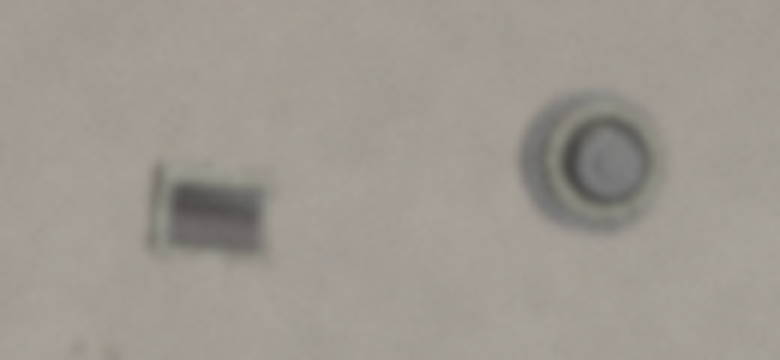

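step_arm(targets="1 0.44 -0.73 0.04 0 0 -1;1 0.44 -0.73 0.04 0 0 -1;1 0.44 -0.73 0.04 0 0 -1;1 0.44 -0.73 0.04 0 0 -1;1 0.44 -0.73 0.04 0 0 -1;1 0.44 -0.73 0.04 0 0 -1;1 0.44 -0.73 0.04 0 0 -1;1 0.44 -0.73 0.04 0 0 -1;1 0.44 -0.73 0.04 0 0 -1;1 0.44 -0.73 0.04 0 0 -1")

```text
clock: 0.93
eef_pos: [0.3977, 0.107, 0.2235]
tool_rot: [0.548, 0.837, 0.0, -0.0]
ft_force: [1.2, 0.8, -0.2]
grip_width: 0.0853
grasp_force: 0.0
```

Run:
```python
from h import *
o=bot.get_obs(); print(o["joint_pos"].round(2),o["eef_pos"])
from scipy.spatial.transform import Rotation as R
T=R.from_quat(o["tool_rot"]).as_matrix(); i=bot.camera_info("wrist"); P=i["pose"]
print("tool y yaw",np.degrees(np.arctan2(T[1,1],T[0,1])))
print("cam in tool",T.T@(P[:3,3]-o["eef_pos"]),"view dir in tool",T.T@-P[:3,2],"cam x",T.T@P[:3,0],i["vertical_fov"],i["cx"],i["cy"])
```

```text
[ 0.26  0.06 -0.16  1.35  0.    1.42] [0.39773652 0.10699153 0.22352517]
tool y yaw 23.58419098059165
cam in tool [ 0.06894488  0.00066856 -0.16914568] view dir in tool [-2.74577469e-01 -8.21249409e-04  9.61564631e-01] cam x [2.01168368e-05 9.99999630e-01 8.59820244e-04] 65.21645772821591 280.16023505240935 208.79602828218515
```

step_arm(targets="1 -0.13 -0.53 -0.12 0 0 -0.52;1 -0.13 -0.53 -0.12 0 0 -0.52;1 -0.13 -0.53 -0.12 0 0 -0.52;1 -0.13 -0.53 -0.12 0 0 -0.52;1 -0.13 -0.53 -0.12 0 0 -0.52;1 -0.13 -0.53 -0.12 0 0 -0.52;1 -0.13 -0.53 -0.12 0 0 -0.52;1 -0.13 -0.53 -0.12 0 0 -0.52;1 -0.13 -0.53 -0.12 0 0 -0.52")

```text
clock: 1.68
eef_pos: [0.3313, -0.1569, 0.1629]
tool_rot: [0.708, 0.707, -0.0, -0.001]
ft_force: [-0.7, 0.6, 0.2]
grip_width: 0.0857
grasp_force: 0.0
```

Run:
```python
from h import *
i=bot.camera_info("wrist"); im=bot.camera("wrist"); np.savez("w1.npz",im=im,**{k:v for k,v in i.items()}); cv2.imwrite("pics/w1.png",im[:,:,::-1])
o=bot.get_obs(); print(o["eef_pos"],o["tool_rot"])
```

```text
[ 0.33191388 -0.15607326  0.16323401] [ 7.06681068e-01  7.07531927e-01  5.27681179e-05 -6.61060459e-04]
```

View pics/w1.png

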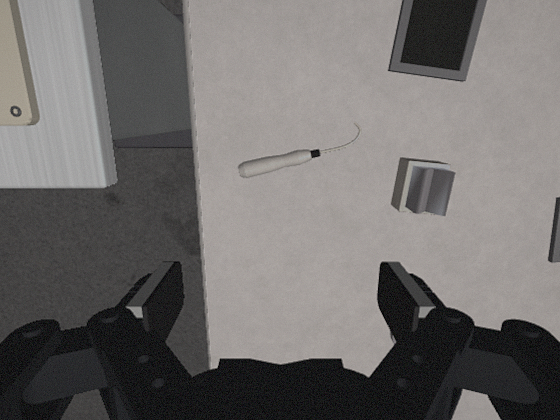

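The wrist picture shows the vee stack at about (430,188), right of the gripper's axis, so it lies further out in x than I assumed.

Run:
```python
from h import *
i=bot.camera_info("wrist")
w=ray(i,[(420,165),(454,171),(446,214),(410,209)],.049); print(w.round(3),w.mean(0))
print(ray(bot.camera_info("top"),[(325.8,250.8),(391.5,242)],.047))
```

```text
[[ 0.453 -0.128  0.049]
 [ 0.484 -0.133  0.049]
 [ 0.482 -0.172  0.049]
 [ 0.449 -0.168  0.049]] [ 0.46699462 -0.15039083  0.049     ]
[[ 0.46747088 -0.15432818  0.047     ]
 [ 0.49058688 -0.32684524  0.047     ]]
```

step_arm(targets="1 0.27 0.01 -0.04 0 0 -0.13;1 0.27 0.01 -0.04 0 0 -0.13;1 0.27 0.01 -0.04 0 0 -0.13;1 0.27 0.01 -0.04 0 0 -0.13;1 0.27 0.01 -0.04 0 0 -0.13;1 0.27 0.01 -0.04 0 0 -0.13")

```text
clock: 2.23
eef_pos: [0.4673, -0.1492, 0.143]
tool_rot: [0.74, 0.673, -0.001, -0.001]
ft_force: [0.4, 0.4, 0.0]
grip_width: 0.0854
grasp_force: 0.0
```

Run:
```python
from h import *
o=bot.get_obs(); i=bot.camera_info("wrist"); im=bot.camera("wrist"); np.savez("w2.npz",im=im,**i); 
u,v=proj(i,[.467,-.152,.045])[0].astype(int); print(u,v,o["eef_pos"],o["tool_rot"])
c=im[max(v-75,0):v+75,u-100:u+100,::-1]; print(u-100,max(v-75,0))
cv2.imwrite("pics/w2.png",cv2.resize(c,None,fx=4,fy=4,interpolation=cv2.INTER_CUBIC))
```

```text
279 204 [ 0.46725426 -0.1491852   0.14299023] [ 7.40059401e-01  6.72540464e-01 -6.04896767e-04 -1.02053040e-03]
179 129
```

View pics/w2.png

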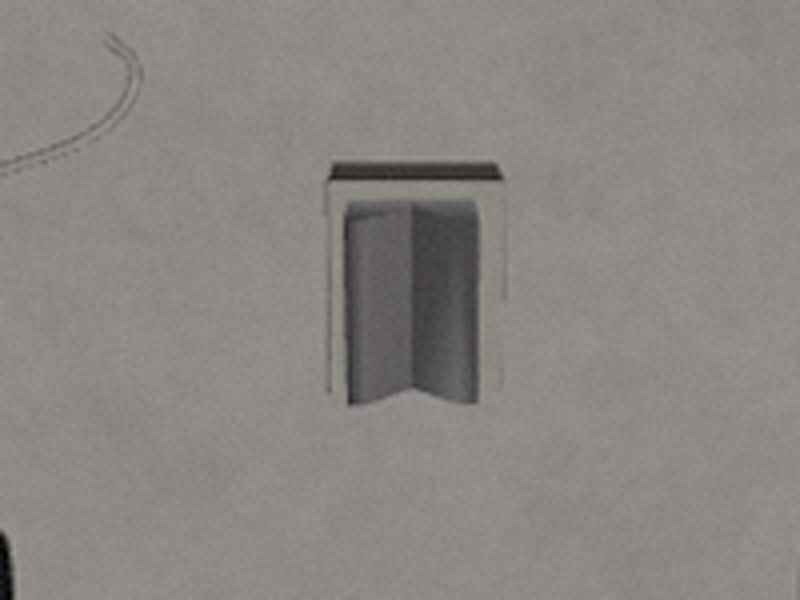

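The vee block sits in the crop at x 345–478 and y 200–403, square with the gripper. The block under it spans x 330–502, with its far top edge at y=180.

Run:
```python
from h import *
from scipy.spatial.transform import Rotation as R
i=bot.camera_info("wrist"); c=lambda a:np.array(a)/4+[179-.4,129-.4]
w=ray(i,c([(346,202),(478,202),(478,404),(347,404)]),.049); print("vee",w.round(4),w.mean(0))
w=ray(i,c([(330,180),(503,180)]),.025); print("block far edge",w.round(4))
w=ray(i,c([(330,393)]),.0); print(w.round(4))
T=R.from_quat(bot.get_obs()["tool_rot"]).as_matrix(); print("yaw",np.degrees(np.arctan2(T[1,1],T[0,1])))
```

```text
vee [[ 0.4567 -0.1293  0.049 ]
 [ 0.4834 -0.1319  0.049 ]
 [ 0.4799 -0.1753  0.049 ]
 [ 0.4522 -0.1726  0.049 ]] [ 0.46805984 -0.15230065  0.049     ]
block far edge [[ 0.4521 -0.1285  0.025 ]
 [ 0.4902 -0.1322  0.025 ]]
[[ 0.4441 -0.1864  0.    ]]
yaw -5.536028067898514
```

step_arm(targets="0.2 0.002 -0.006 -0.1 0 0 0;0.2 0.002 -0.006 -0.16 0 0 0;0.2 0.002 -0.006 -0.228 0 0 0;0.2 0.002 -0.006 -0.228 0 0 0;0.2 0.002 -0.006 -0.228 0 0 0;-1 0.002 -0.006 -0.228 0 0 0;-1 0.002 -0.006 -0.228 0 0 0;-1 0.002 -0.006 -0.228 0 0 0;-1 0.002 -0.006 -0.228 0 0 0;-1 0.002 -0.006 -0.228 0 0 0")

```text
clock: 3.12
eef_pos: [0.4694, -0.1543, 0.0308]
tool_rot: [0.741, 0.671, 0.001, 0.001]
ft_force: [-0.0, -0.1, 0.3]
grip_width: 0.0002
grasp_force: 0.0
```

Run:
```python
from h import *
im=bot.camera("wrist"); s=bot.camera("scene")
a=im[150:420,100:460]; b=cv2.resize(s[200:340,240:440],None,fx=2,fy=2)
h=max(a.shape[0],b.shape[0]); o=np.zeros((h,a.shape[1]+b.shape[1],3),np.uint8); o[:a.shape[0],:a.shape[1]]=a; o[:b.shape[0],a.shape[1]:]=b
cv2.imwrite("pics/c3.png",o[:,:,::-1]); print(bot.get_obs()["grip_width"],bot.get_obs()["grasp_force"])
```

```text
-0.00021510631435100251 0.0
```

View pics/c3.png

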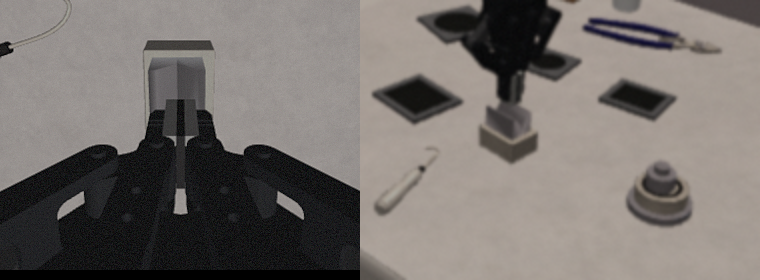

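Run:
```python
from h import *
p=bot.get_obs()["eef_pos"]; print(p)
for n in ("wrist","scene"):
    i=bot.camera_info(n); print(n,proj(i,[p,p+[0,0,.019],[.468,-.152,.049],[.468,-.152,.025]]).round(0))
im=bot.camera("scene")[190:290,260:380]; cv2.imwrite("pics/c4.png",cv2.resize(im[:,:,::-1],None,fx=6,fy=6,interpolation=cv2.INTER_CUBIC))
```

```text
[ 0.4688592  -0.15413422  0.03016294]
wrist [[279. 245.]
 [279. 260.]
 [277. 256.]
 [277. 238.]]
scene [[314. 261.]
 [314. 254.]
 [313. 253.]
 [313. 263.]]
```

View pics/c4.png

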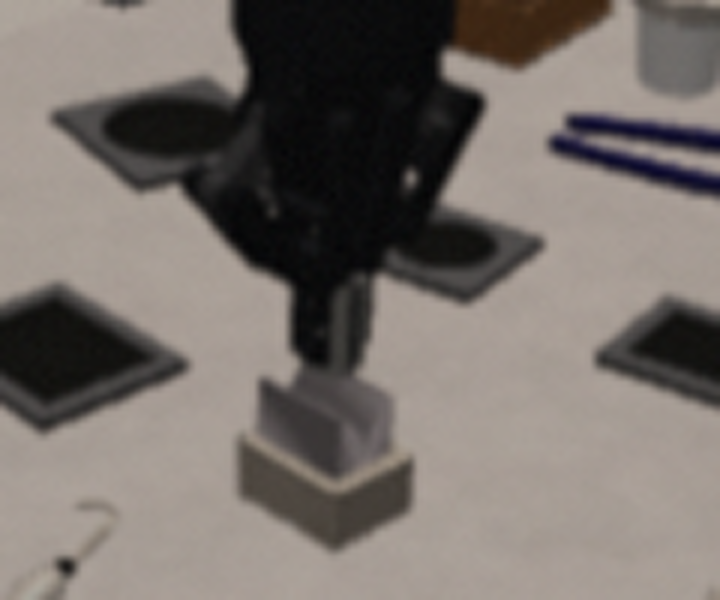

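The shut fingertips end at the vee block's top, at crop (330,370), which is scene pixel (315,252). The reported TCP projects to (314,261), so the real tips are about 20 mm higher than reported. I'll lift and check the height offset in free air.

step_arm(targets="-1 0 0 0.06 0 0 0;-1 0 0 0.14 0 0 0;-1 0 0 0.2 0 0 0;-1 0 0 0.2 0 0 0;-1 0 0 0.2 0 0 0;-1 0 0 0.2 0 0 0")

```text
clock: 3.77
eef_pos: [0.468, -0.1538, 0.129]
tool_rot: [0.741, 0.671, -0.0, -0.0]
ft_force: [-0.2, -0.2, -0.4]
grip_width: 0.0002
grasp_force: 0.0
```

Run:
```python
from h import *
o=bot.get_obs(); p=o["eef_pos"]; print(p,o["grip_width"])
s=bot.camera("scene"); i=bot.camera_info("scene"); u=proj(i,[p,p+[0,0,.02]]); print(u)
w=bot.camera("wrist"); iw=bot.camera_info("wrist")
uw=proj(iw,[[.468,-.154,.03]])[0].astype(int); print(uw)
a=cv2.resize(s[180:270,270:360],None,fx=4,fy=4,interpolation=cv2.INTER_CUBIC)
y0=max(uw[1]-60,0);x0=uw[0]-60;b=cv2.resize(w[y0:y0+120,x0:x0+110],None,fx=3.6,fy=3,interpolation=cv2.INTER_CUBIC)[:360];print(x0,y0)
cv2.imwrite("pics/c5.png",np.hstack([a,b])[:,:,::-1]); np.savez("w5.npz",im=w,**iw)
# size of the visible nest plates in wrist view
g=cv2.cvtColor(w,cv2.COLOR_RGB2GRAY); print(proj(iw,[[.4727,-.0118,.006],[.651,-.202,.006]]))
```

```text
[ 0.46799479 -0.15384631  0.12904887] 0.0002027628594340855
[[314.92186339 220.30072661]
 [315.27180117 211.54782059]]
[280 201]
220 141
[[269.09362382  20.21769772]
 [480.86972748 225.74060668]]
```

View pics/c5.png

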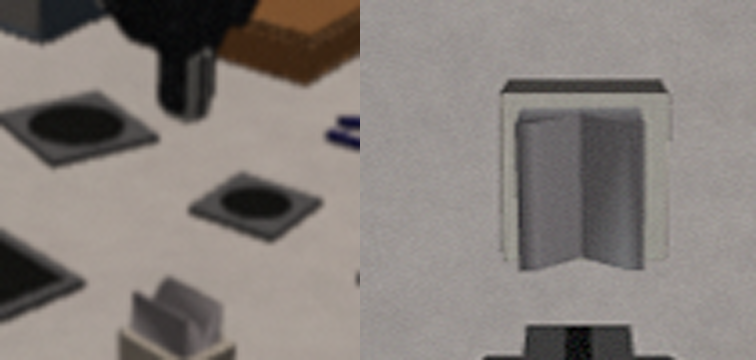

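The tip's bottom is at crop (185,120), scene (316,210), against a projected 220, so the tips are about 22 mm above the reported TCP. The block also looks 5% too small in the wrist view, which fits the wrist camera being higher than reported as well. I'll touch bare bench gently to measure the offset.

step_arm(targets="-1 0.16 0 -0.1 0 0 0;-1 0.16 0 -0.18 0 0 0;-1 0.16 0 -0.26 0 0 0;-1 0.16 0 -0.26 0 0 0;-1 0.16 0 -0.26 0 0 0;-1 0.16 0 -0.262 0 0 0;-1 0.16 0 -0.266 0 0 0;-1 0.16 0 -0.27 0 0 0")

```text
clock: 4.53
eef_pos: [0.5495, -0.1545, -0.0035]
tool_rot: [0.741, 0.671, 0.001, 0.001]
ft_force: [0.1, 0.7, 0.6]
grip_width: 0.0002
grasp_force: 0.0
```

Run:
```python
from h import *
p=bot.get_obs()["eef_pos"]; i=bot.camera_info("scene"); print(p,proj(i,[p,p+[0,0,.02],[p[0],p[1],0]]).round(1))
s=bot.camera("scene")[205:275,300:400]; cv2.imwrite("pics/c6.png",cv2.resize(s[:,:,::-1],None,fx=7,fy=7,interpolation=cv2.INTER_CUBIC))
```

```text
[ 0.54953189 -0.15449962 -0.00349488] [[335.6 260.2]
 [336.1 252.7]
 [335.7 258.9]]
```

View pics/c6.png

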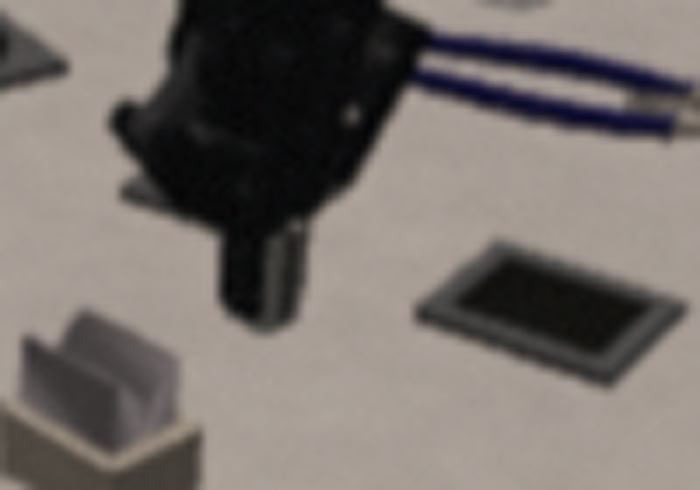

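The tip's bottom is at crop (265,325), scene (338,251), about 20 mm above the bench while −3.5 mm is reported. I'll go on down in small steps.

step_arm(targets="-1 0 0 -0.02 0 0 0;-1 0 0 -0.026 0 0 0;-1 0 0 -0.026 0 0 0;-1 0 0 -0.026 0 0 0")

```text
clock: 4.92
eef_pos: [0.5482, -0.154, -0.0183]
tool_rot: [0.741, 0.671, -0.0, -0.0]
ft_force: [0.1, -0.3, -0.3]
grip_width: -0.0002
grasp_force: 0.0
```

step_arm(targets="-1 0 0 -0.003 0 0 0;-1 0 0 -0.005 0 0 0;-1 0 0 -0.006 0 0 0;-1 0 0 -0.006 0 0 0")

```text
clock: 5.25
eef_pos: [0.5484, -0.154, -0.0215]
tool_rot: [0.741, 0.671, -0.0, -0.0]
ft_force: [0.6, -0.7, 0.6]
grip_width: -0.0002
grasp_force: 0.0
```

step_arm(targets="-1 0 0 -0.002 0 0 0;-1 0 0 -0.004 0 0 0;-1 0 0 -0.004 0 0 0")

```text
clock: 5.5
eef_pos: [0.5483, -0.1539, -0.0237]
tool_rot: [0.741, 0.671, -0.0, -0.0]
ft_force: [-0.3, -0.2, 0.3]
grip_width: 0.0003
grasp_force: 0.0
```

step_arm(targets="-1 0 0 -0.002 0 0 0;-1 0 0 -0.003 0 0 0;-1 0 0 -0.003 0 0 0")

```text
clock: 5.75
eef_pos: [0.5483, -0.154, -0.0251]
tool_rot: [0.741, 0.671, -0.0, -0.0]
ft_force: [-0.3, -0.4, 0.6]
grip_width: 0.0001
grasp_force: 0.0
```

step_arm(targets="-1 0 0 -0.002 0 0 0;-1 0 0 -0.004 0 0 0;-1 0 0 -0.004 0 0 0")

```text
clock: 6.0
eef_pos: [0.5484, -0.154, -0.0271]
tool_rot: [0.741, 0.671, -0.0, -0.0]
ft_force: [-0.3, 0.2, 0.7]
grip_width: -0.0001
grasp_force: 0.0
```

Run:
```python
from h import *
o=bot.get_obs(); p=o["eef_pos"]; i=bot.camera_info("scene"); print(p,o["ft_force"],proj(i,[p,[p[0],p[1],0]]).round(1))
s=bot.camera("scene")[215:275,310:410]; cv2.imwrite("pics/c7.png",cv2.resize(s[:,:,::-1],None,fx=7,fy=7,interpolation=cv2.INTER_CUBIC))
```

```text
[ 0.54841342 -0.15399633 -0.0271028 ] [-0.2909343   0.20695929  0.66992817] [[334.6 269. ]
 [335.2 259. ]]
```

View pics/c7.png

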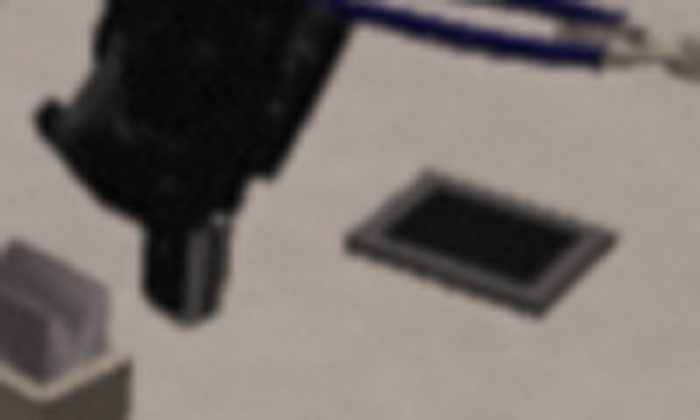

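The tip is at (336,261) in the scene, close to the bench row 259–262. A few more millimetres to contact.

step_arm(targets="-1 0 0 -0.002 0 0 0;-1 0 0 -0.004 0 0 0;-1 0 0 -0.004 0 0 0")

```text
clock: 6.3
eef_pos: [0.5486, -0.154, -0.0272]
tool_rot: [0.741, 0.671, 0.0, 0.0]
ft_force: [-4.1, 1.5, 11.1]
grip_width: -0.0001
grasp_force: 5.5
```

step_arm(targets="-1 0 0 -0.002 0 0 0;-1 0 0 -0.003 0 0 0;-1 0 0 -0.003 0 0 0")

```text
clock: 6.55
eef_pos: [0.5486, -0.154, -0.0273]
tool_rot: [0.741, 0.671, 0.0, 0.001]
ft_force: [-7.4, 1.3, 20.6]
grip_width: 0.0005
grasp_force: 9.9
```

Contact: the bench is at reported z = −0.027, so true tip height is the reported value plus 27 mm. Back to the vee block, opening on the way.

step_arm(targets="0.2 0 0 0.08 0 0 0;0.2 0 0 0.16 0 0 0;0.2 0 0 0.22 0 0 0;0.2 -0.08 0 0.22 0 0 0;0.2 -0.16 -0.002 0.22 0 0 0;0.2 -0.16 -0.002 0.22 0 0 0;0.2 -0.16 -0.002 0.22 0 0 0")

```text
clock: 7.13
eef_pos: [0.4646, -0.1543, 0.0789]
tool_rot: [0.742, 0.671, -0.001, -0.002]
ft_force: [0.2, -0.1, -0.2]
grip_width: 0.051
grasp_force: 0.0
```

step_arm(targets="0.2 0 0 -0.07 0 0 0;0.2 0 0 -0.13 0 0 0;0.2 0 0 -0.15 0 0 0;0.2 0 0 -0.15 0 0 0;-1 0 0 -0.15 0 0 0;-1 0 0 -0.15 0 0 0;-1 0 0 -0.15 0 0 0;-1 0 0 -0.15 0 0 0;-1 0 0 -0.15 0 0 0;-1 0 0 -0.15 0 0 0")

```text
clock: 7.97
eef_pos: [0.4702, -0.1555, 0.0061]
tool_rot: [0.741, 0.671, 0.001, 0.002]
ft_force: [0.4, -0.1, 6.6]
grip_width: 0.0262
grasp_force: 61.4
```

step_arm(targets="-1 0 0 0.05 0 0 0;-1 0 0 0.11 0 0 0;-1 0.08 -0.02 0.16 0 0 0.06;-1 0.15 -0.04 0.16 0 0 0.12;-1 0.22 -0.06 0.16 0 0 0.18;-1 0.29 -0.08 0.16 0 0 0.25;-1 0.36 -0.094 0.16 0 0 0.254;-1 0.36 -0.094 0.16 0 0 0.254;-1 0.36 -0.094 0.16 0 0 0.254")

```text
clock: 8.72
eef_pos: [0.6488, -0.2019, 0.0815]
tool_rot: [0.671, 0.742, -0.001, -0.002]
ft_force: [-0.5, 0.7, -1.8]
grip_width: 0.0266
grasp_force: 60.6
```

```bash
cat >> h.py <<'E'
from scipy.spatial.transform import Rotation as R
def state():
    o=bot.get_obs(); T=R.from_quat(o["tool_rot"]).as_matrix()
    print("tcp",o["eef_pos"].round(4),"yaw",np.degrees(np.arctan2(T[1,1],T[0,1])).round(2),"w",o["grip_width"].round(4),"F",o["ft_force"].round(1),"q6",o["joint_pos"][5].round(2))
    return o
def snap(n):
    i=bot.camera_info(n); return i,np.ascontiguousarray(bot.camera(n)[:,:,::-1])
E
python3 - <<'E'
from h import *
o=state(); i,im=snap("wrist"); cv2.imwrite("pics/w8.png",im)
E
```

```text
Traceback (most recent call last):
  File "h.py", line 19, in state
    print("tcp",o["eef_pos"].round(4),"yaw",np.degrees(np.arctan2(T[1,1],T[0,1])).round(2),"w",o["grip_width"].round(4),"F",o["ft_force"].round(1),"q6",o["joint_pos"][5].round(2))
                                                                                               ^^^^^^^^^^^^^^^^^^^^^
AttributeError: 'float' object has no attribute 'round'
```

```bash
sed -i 's/o\["grip_width"\].round(4)/round(o["grip_width"],4)/' h.py; python3 -c "
from h import *
state()"
```

```text
tcp [ 0.6488 -0.2019  0.0815] yaw 5.78 w 0.0266 F [-0.5  0.7 -1.8] q6 1.17
```

step_arm(targets="-1 0.004 -0.002 -0.08 0 0 0;-1 0.004 -0.002 -0.15 0 0 0;-1 0.004 -0.002 -0.18 0 0 0;-1 0.004 -0.002 -0.185 0 0 0;-1 0.004 -0.002 -0.187 0 0 0;-1 0.004 -0.002 -0.188 0 0 0;-1 0.004 -0.002 -0.188 0 0 0")

```text
clock: 9.3
eef_pos: [0.6519, -0.2035, -0.0068]
tool_rot: [0.671, 0.742, 0.001, 0.002]
ft_force: [-0.1, 0.3, -2.0]
grip_width: 0.0268
grasp_force: 60.5
```

step_arm(targets="-1 -0.002 0.003 -0.005 0 0 0;-1 -0.002 0.003 -0.009 0 0 0;-1 -0.002 0.003 -0.012 0 0 0;-1 -0.002 0.003 -0.012 0 0 0")

```text
clock: 9.63
eef_pos: [0.6499, -0.2015, -0.0148]
tool_rot: [0.671, 0.742, 0.0, 0.001]
ft_force: [0.6, 0.3, 0.1]
grip_width: 0.0265
grasp_force: 60.9
```

step_arm(targets="-1 0 0 -0.003 0 0 0;-1 0 0 -0.004 0 0 0;-1 0 0 -0.004 0 0 0")

```text
clock: 9.88
eef_pos: [0.6499, -0.2016, -0.0149]
tool_rot: [0.671, 0.742, 0.0, 0.001]
ft_force: [-3.8, 1.5, 9.6]
grip_width: 0.0264
grasp_force: 61.9
```

step_arm(targets="0.2 0 0 0.006 0 0 0;0.2 0 0 0.006 0 0 0;0.2 0 0 0.006 0 0 0;0.2 0 0 0.006 0 0 0;0.2 0 0 0.08 0 0 0;0.2 0 0 0.16 0 0 0;0.2 0 0 0.24 0 0 0;0.2 0 0 0.24 0 0 0;0.2 0 0 0.24 0 0 0")

```text
clock: 10.63
eef_pos: [0.6521, -0.2024, 0.1066]
tool_rot: [0.671, 0.742, 0.002, 0.004]
ft_force: [0.2, -0.1, -1.3]
grip_width: 0.051
grasp_force: 0.0
```

Run:
```python
from h import *
state(); i,im=snap("wrist"); i["pose"]=np.array(i["pose"]); np.savez("wv.npz",im=im,**i)
u,v=proj(i,[.651,-.202,.006])[0].astype(int); print(u,v)
c=im[max(v-90,0):v+90,u-120:u+120]; print(u-120,max(v-90,0))
cv2.imwrite("pics/wv.png",cv2.resize(c,None,fx=3,fy=3,interpolation=cv2.INTER_CUBIC))
```

```text
tcp [ 0.6521 -0.2024  0.1066] yaw 5.76 w 0.051 F [ 0.2 -0.1 -1.3] q6 1.17
277 198
157 108
```

View pics/wv.png

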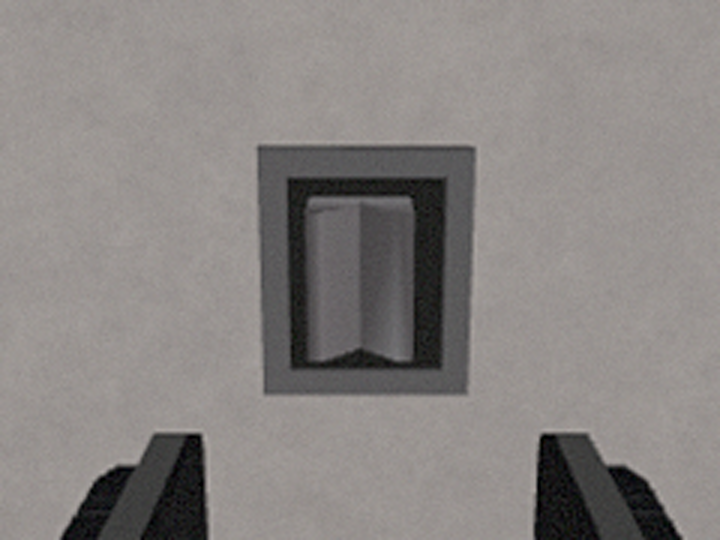

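The vee block lies flat and square in its pocket. It looks slightly left and, after parallax, possibly a few mm towards +y. I'll work it out from the plate corners.

```bash
cat >> h.py <<'E'
def nestcheck(i,plate_px,sx,sy,pts_px,z,zp=.006):
    "plate corners px (far-left,far-right,near-right,near-left in image) -> where px points at height z above the bench lie in the plate frame (mm); x right, y up in image"
    f=210/np.tan(np.radians(float(i["vertical_fov"]))/2); K=np.array([[f,0,float(i["cx"])],[0,f,float(i["cy"])],[0,0,1]])
    o=np.array([(-sx/2,sy/2,0),(sx/2,sy/2,0),(sx/2,-sy/2,0),(-sx/2,-sy/2,0)],float)
    _,rv,tv=cv2.solvePnP(o,np.array(plate_px,float),K,None,flags=cv2.SOLVEPNP_IPPE)
    Rm=cv2.Rodrigues(rv)[0]; C=(-Rm.T@tv).ravel()
    d=np.c_[cv2.undistortPoints(np.array(pts_px,float).reshape(-1,1,2),K,None).reshape(-1,2),np.ones(len(pts_px))]@Rm
    return C,(C+d*((z-zp)*1000-C[2])[...,None]/d[:,2:]) if np.ndim(z) else C+d*(((z-zp)*1000-C[2])/d[:,2:])
E
python3 - <<'E'
from h import *
i=np.load("wv.npz"); c=lambda a:np.array(a,float)/3+[157-.33,108-.33]
C,w=nestcheck(i,c([(258,147),(475,147),(467,394),(265,394)]),60,72,c([(305,199),(414,197),(413,362),(307,362)]),.028)
print(C.round(1),w.round(1),w.mean(0).round(1))
P=i["pose"]; print("cam rep rel nest",(P[:3,3]-[.6508,-.2021,.006]).round(3))
E
```

```text
[ -3.2  53.  277.4] [[-16.2  24.   22. ]
 [ 12.1  24.5  22. ]
 [ 12.3 -19.9  22. ]
 [-16.2 -19.9  22. ]] [-2.   2.2 22. ]
cam rep rel nest [-0.006  0.069  0.27 ]
```

The vee block is about 2 mm off centre, with an 8 mm margin, so that's fine. Next is the test block.

step_arm(targets="0.6 -0.06 0.02 0 0 0 -0.1;0.6 -0.14 0.04 0 0 0 -0.2;0.6 -0.22 0.06 0 0 0 -0.25;0.6 -0.3 0.08 0 0 0 -0.25;0.6 -0.364 0.094 0 0 0 -0.25;0.6 -0.364 0.094 -0.07 0 0 -0.25;0.6 -0.364 0.094 -0.1 0 0 -0.25;0.6 -0.364 0.094 -0.1 0 0 -0.25;0.6 -0.364 0.094 -0.1 0 0 -0.25")

```text
clock: 11.43
eef_pos: [0.4654, -0.1538, 0.0507]
tool_rot: [0.74, 0.672, -0.001, -0.002]
ft_force: [0.1, -0.0, 0.3]
grip_width: 0.0683
grasp_force: 0.0
```

Run:
```python
from h import *
state(); i,im=snap("wrist"); i["pose"][2,3]+=.013
u,v=proj(i,[.469,-.155,.025])[0]; print(u,v)
g=cv2.GaussianBlur(cv2.cvtColor(im,cv2.COLOR_BGR2GRAY),(3,3),0); cv2.imwrite("pics/wb.png",im)
e=cv2.Canny(g,25,60); x0,y0=int(u)-60,int(v)-70; sub=e[y0:y0+140,x0:x0+120]
c=np.argwhere(sub)[:,::-1]+[x0,y0]
# rows/cols with the longest edges
print("cols",[(k,n) for k,n in enumerate((e[y0:int(v)+50,:]>0).sum(0)) if n>20 and abs(k-u)<60])
print("rows",[(k,n) for k,n in enumerate((e[:,x0:x0+120]>0).sum(1)) if n>18 and abs(k-v)<70])
```

```text
tcp [ 0.4654 -0.1538  0.0507] yaw -5.49 w 0.0683 F [ 0.1 -0.   0.3] q6 1.35
284.8333474082416 224.2913246022053
cols [(253, np.int64(53)), (255, np.int64(54)), (256, np.int64(26))]
rows [(184, np.int64(58)), (192, np.int64(61))]
```

Run:
```python
from h import *
i=bot.camera_info("wrist")
for dz in (0,.013,.027):
    j=dict(i); j["pose"]=np.array(i["pose"]); j["pose"][2,3]+=dz; print(dz,ray(j,[(254,192.5),(285,192.5)],.025)[:,:2].round(4))
```

```text
0 [[ 0.4539 -0.1293]
 [ 0.4728 -0.1311]]
0.013 [[ 0.4526 -0.1322]
 [ 0.4727 -0.1341]]
0.027 [[ 0.4511 -0.1353]
 [ 0.4726 -0.1374]]
```

step_arm(targets="0.6 0.006 -0.002 -0.07 0 0 0;0.6 0.006 -0.002 -0.12 0 0 0;0.6 0.006 -0.002 -0.138 0 0 0;0.6 0.006 -0.002 -0.138 0 0 0;-1 0.006 -0.002 -0.138 0 0 0;-1 0.006 -0.002 -0.138 0 0 0;-1 0.006 -0.002 -0.138 0 0 0;-1 0.006 -0.002 -0.138 0 0 0;-1 0.006 -0.002 -0.138 0 0 0;-1 0.006 -0.002 -0.138 0 0 0")

```text
clock: 12.32
eef_pos: [0.4718, -0.156, -0.0146]
tool_rot: [0.74, 0.672, 0.001, 0.001]
ft_force: [-1.4, 1.2, 6.5]
grip_width: 0.0384
grasp_force: 61.7
```

step_arm(targets="-1 0 0 0.05 0 0 0;-1 0 0 0.11 0 0 0;-1 0.005 0.05 0.14 0 0 -0.04;-1 0.005 0.12 0.14 0 0 -0.04;-1 0.005 0.19 0.14 0 0 -0.04;-1 0.005 0.26 0.14 0 0 -0.04;-1 0.005 0.288 0.14 0 0 -0.04;-1 0.005 0.288 0.14 0 0 -0.04;-1 0.005 0.288 0.14 0 0 -0.04")

```text
clock: 13.07
eef_pos: [0.473, -0.0109, 0.0539]
tool_rot: [0.75, 0.662, 0.0, 0.0]
ft_force: [0.4, -0.7, -1.8]
grip_width: 0.0385
grasp_force: 61.8
```

```bash
python3 -c "
from h import *
state()"
```

```text
tcp [ 0.473  -0.0109  0.0539] yaw -7.16 w 0.0385 F [ 0.4 -0.7 -1.8] q6 1.67
```

step_arm(targets="-1 0.001 -0.002 -0.07 0 0 0;-1 0.001 -0.002 -0.11 0 0 0;-1 0.001 -0.002 -0.118 0 0 0;-1 0.001 -0.002 -0.122 0 0 0;-1 0.001 -0.002 -0.125 0 0 0;-1 0.001 -0.002 -0.127 0 0 0;-1 0.001 -0.002 -0.127 0 0 0")

```text
clock: 13.65
eef_pos: [0.4746, -0.0129, -0.0089]
tool_rot: [0.751, 0.661, 0.001, 0.001]
ft_force: [-0.7, 0.3, -2.6]
grip_width: 0.0382
grasp_force: 61.7
```

step_arm(targets="-1 0 0 -0.002 0 0 0;-1 0 0 -0.004 0 0 0;-1 0 0 -0.004 0 0 0")

```text
clock: 13.9
eef_pos: [0.4745, -0.0126, -0.0106]
tool_rot: [0.751, 0.661, 0.001, 0.001]
ft_force: [-1.8, 0.4, 4.5]
grip_width: 0.0381
grasp_force: 62.5
```

step_arm(targets="0.6 0 0 0.004 0 0 0;0.6 0 0 0.004 0 0 0;0.6 0 0 0.004 0 0 0;0.6 0 0 0.004 0 0 0;0.6 0 0 0.08 0 0 0;0.6 0 0 0.16 0 0 0;0.6 0 0 0.22 0 0 0;0.6 0 0 0.22 0 0 0;0.6 0 0 0.22 0 0 0")

```text
clock: 14.65
eef_pos: [0.4754, -0.0125, 0.1001]
tool_rot: [0.751, 0.661, 0.002, 0.002]
ft_force: [-0.2, 0.1, 0.5]
grip_width: 0.0682
grasp_force: 0.0
```

```bash
cat >> h.py <<'E'
def look(n,x,y,hw=45):
    "wrist picture saved; dark-pocket rim, plate outline and piece boxes near a nest at (x,y), in px"
    i,im=snap("wrist"); np.savez(n+".npz",im=im,**i); cv2.imwrite(f"pics/{n}.png",im)
    g=cv2.cvtColor(im,cv2.COLOR_BGR2GRAY); u,v=proj(i,[x,y,.006])[0].astype(int)
    print("centre px",u,v)
    for s in (np.r_[v,u-110:u+110:2].reshape(-1)[1:],): print("row",v,u-110,g[v,u-110:u+110:2])
    print("col",u,v-110,g[max(v-110,0):v+110:2,u])
    return i,im,g
E
python3 - <<'E'
from h import *
state(); i,im,g=look("wb",.4727,-.0118)
E
```

```text
tcp [ 0.4754 -0.0125  0.1001] yaw -7.28 w 0.0682 F [-0.2  0.1  0.5] q6 1.67
centre px 275 201
row 201 165 [142 144 147 145 144 144 142 141 142 140 144 139 144 143 147 139 141 141
 137 140 141 138 143 146 141 145 143 145 144 139 142 138 143 146 134  84
  84  84  90  63  39  35  26  27 149 140 136 142 143 139 139 138 138 133
 138 139 138 144 145 141 143 141 140 142 137 138 139 138 137 147  19  35
  30  80  82  82  88  92 150 144 142 143 139 146 142 142 146 141 141 141
 139 142 142 142 138 139 139 141 147 144 142 148 139 147 149 143 142 144
 148 144]
col 275 91 [139 145 145 138 142 141 146 143 146 140 144 145 142 146 143 142 145 143
 145 141 146 143 142 145 143 139 142 144 145 152  74  84  87  87  93  60
  25  20  35  25  50  62  61 132 139 141 141 139 135 138 137 138 140 142
 140 139 140 137 137 137 139 140 134 137 133 138 136 137 137 139 136 135
 138 140 103  86  90  86 134 145 141 140 139 145 143 143 145 142 143 146
 147 142 143 144 147 146 144 141 144 152 147 146 145 141 143 141 141 142
 140 140]
```

The test block sits centred to within about 1 mm. On to the round stack.

step_arm(targets="0.2 0.03 -0.628 0 0 0 0;0.2 0.03 -0.628 0 0 0 0;0.2 0.03 -0.628 0 0 0 0;0.2 0.03 -0.628 0 0 0 0;0.2 0.03 -0.628 0 0 0 0;0.2 0.03 -0.628 0 0 0 0;0.2 0.03 -0.628 0 0 0 0;0.2 0.03 -0.628 0 0 0 0;0.2 0.03 -0.628 0 0 0 0;0.2 0.03 -0.628 0 0 0 0")

```text
clock: 15.53
eef_pos: [0.4867, -0.3269, 0.0953]
tool_rot: [0.752, 0.66, -0.0, -0.002]
ft_force: [0.4, -0.1, -0.1]
grip_width: 0.0513
grasp_force: 0.0
```

Run:
```python
from h import *
state(); i,im=snap("wrist"); np.savez("wp.npz",im=im,**i)
c=im[110:300,180:380]; cv2.imwrite("pics/wp.png",cv2.resize(c,None,fx=3,fy=3,interpolation=cv2.INTER_CUBIC))
```

```text
tcp [ 0.4867 -0.3269  0.0953] yaw -7.45 w 0.0513 F [ 0.4 -0.1 -0.1] q6 1.11
```

View pics/wp.png

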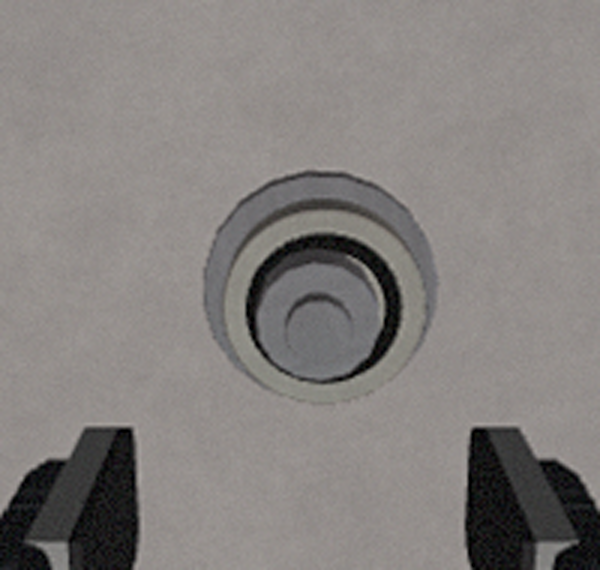

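The stack in the crop: the plug body circle is centred at (319,321), the ring at (324,305), and the disc spans x 205–437 with its far edge at y=172.

Run:
```python
from h import *
i=bot.camera_info("wrist"); c=lambda a:np.array(a,float)/3+[180-.33,110-.33]
for dz in (0,.013):
    j=dict(i); j["pose"]=np.array(i["pose"]); j["pose"][2,3]+=dz
    q=lambda a,z:ray(j,c(a),z)[:,:2].round(4).tolist()
    print(dz,"plug",q([(319,321),(257,321),(381,321)],.041),"ring",q([(324,305),(223,305),(425,305)],.025),"disc",q([(321,172),(205,280),(437,280)],.009))
```

```text
0 plug [[0.4915, -0.3266], [0.4769, -0.3247], [0.5062, -0.3284]] ring [[0.4929, -0.3274], [0.4675, -0.3242], [0.5183, -0.3307]] disc [[0.4962, -0.2961], [0.4617, -0.3211], [0.5236, -0.329]]
0.013 plug [[0.4912, -0.3306], [0.4757, -0.3286], [0.5067, -0.3325]] ring [[0.4927, -0.3312], [0.4658, -0.3278], [0.5195, -0.3346]] disc [[0.4962, -0.2981], [0.4599, -0.3243], [0.5249, -0.3326]]
```

step_arm(targets="0.2 0.012 -0.003 -0.08 0 0 0;0.2 0.012 -0.003 -0.15 0 0 0;0.2 0.012 -0.003 -0.184 0 0 0;0.2 0.012 -0.003 -0.184 0 0 0;-1 0.012 -0.003 -0.184 0 0 0;-1 0.012 -0.003 -0.184 0 0 0;-1 0.012 -0.003 -0.184 0 0 0;-1 0.012 -0.003 -0.184 0 0 0;-1 0.012 -0.003 -0.184 0 0 0;-1 0.012 -0.003 -0.184 0 0 0")

```text
clock: 16.42
eef_pos: [0.4954, -0.3285, 0.0074]
tool_rot: [0.751, 0.661, 0.0, 0.001]
ft_force: [0.1, -0.1, 3.2]
grip_width: 0.0256
grasp_force: 59.2
```

The grip is shallow (tips about 34 mm up, and the width reads low). I'll reopen and regrip 4 mm lower.

step_arm(targets="0 0 0 0 0 0 0;0 0 0 0 0 0 0;0 0 0 -0.009 0 0 0;0 0 0 -0.009 0 0 0;-1 0 0 -0.009 0 0 0;-1 0 0 -0.009 0 0 0;-1 0 0 -0.009 0 0 0;-1 0 0 -0.009 0 0 0;-1 0 0 -0.009 0 0 0;-1 0 0 -0.009 0 0 0")

```text
clock: 17.25
eef_pos: [0.4943, -0.3279, 0.0014]
tool_rot: [0.751, 0.661, -0.0, -0.0]
ft_force: [-1.0, -0.1, 1.0]
grip_width: 0.0261
grasp_force: 59.0
```

step_arm(targets="-1 0 0 0.05 0 0 0;-1 0 0 0.11 0 0 0;-1 0.311 0.514 0.16 0 0 0;-1 0.311 0.514 0.16 0 0 0;-1 0.311 0.514 0.16 0 0 0;-1 0.311 0.514 0.16 0 0 0;-1 0.311 0.514 0.16 0 0 0;-1 0.311 0.514 0.16 0 0 0;-1 0.311 0.514 0.16 0 0 0;-1 0.311 0.514 0.16 0 0 0")

```text
clock: 18.08
eef_pos: [0.6533, -0.0646, 0.082]
tool_rot: [0.748, 0.663, 0.002, 0.0]
ft_force: [-0.7, 0.1, -0.4]
grip_width: 0.026
grasp_force: 59.2
```

step_arm(targets="-1 0 0 0 0 0 0;-1 0 0 0 0 0 0")

```text
clock: 18.25
eef_pos: [0.6497, -0.0704, 0.081]
tool_rot: [0.75, 0.661, -0.001, -0.0]
ft_force: [-0.7, -0.0, -1.3]
grip_width: 0.0261
grasp_force: 59.3
```

step_arm(targets="-1 0 -0.001 -0.07 0 0 0;-1 0 -0.001 -0.14 0 0 0;-1 0 -0.001 -0.175 0 0 0;-1 0 -0.001 -0.186 0 0 0;-1 0 -0.001 -0.191 0 0 0;-1 0 -0.001 -0.195 0 0 0;-1 0 -0.001 -0.196 0 0 0;-1 0 -0.001 -0.196 0 0 0")

```text
clock: 18.92
eef_pos: [0.6513, -0.0721, -0.0146]
tool_rot: [0.751, 0.66, 0.001, 0.001]
ft_force: [-0.9, 0.4, -1.2]
grip_width: 0.0262
grasp_force: 59.3
```

step_arm(targets="-1 0 0 -0.002 0 0 0;-1 0 0 -0.004 0 0 0;-1 0 0 -0.004 0 0 0")

```text
clock: 19.17
eef_pos: [0.6503, -0.0714, -0.0179]
tool_rot: [0.751, 0.661, 0.0, 0.0]
ft_force: [-0.1, 0.2, -0.6]
grip_width: 0.0262
grasp_force: 59.3
```

step_arm(targets="-1 0 0 -0.002 0 0 0;-1 0 0 -0.003 0 0 0;-1 0 0 -0.003 0 0 0")

```text
clock: 19.42
eef_pos: [0.6502, -0.0714, -0.0195]
tool_rot: [0.751, 0.661, 0.0, 0.0]
ft_force: [-0.4, -0.1, 2.8]
grip_width: 0.0263
grasp_force: 59.6
```

step_arm(targets="-1 0 0 -0.002 0 0 0;-1 0 0 -0.002 0 0 0;-1 0 0 -0.002 0 0 0")

```text
clock: 19.67
eef_pos: [0.6502, -0.0715, -0.0196]
tool_rot: [0.751, 0.661, 0.0, 0.0]
ft_force: [-1.7, 0.5, 7.5]
grip_width: 0.0261
grasp_force: 60.0
```

step_arm(targets="0.2 0 0 0.003 0 0 0;0.2 0 0 0.003 0 0 0;0.2 0 0 0.003 0 0 0;0.2 0 0 0.003 0 0 0;0.2 0 0 0.08 0 0 0;0.2 0 0 0.16 0 0 0;0.2 0 0 0.24 0 0 0;0.2 0 0 0.24 0 0 0;0.2 0 0 0.24 0 0 0")

```text
clock: 20.42
eef_pos: [0.6528, -0.0718, 0.103]
tool_rot: [0.751, 0.661, 0.003, 0.003]
ft_force: [-0.4, -0.4, -0.3]
grip_width: 0.0513
grasp_force: 0.0
```

Run:
```python
from h import *
state(); i,im,g=look("wplug",.6488,-.071)
```

```text
tcp [ 0.6528 -0.0718  0.103 ] yaw -7.29 w 0.0513 F [-0.4 -0.4 -0.3] q6 1.59
centre px 273 200
row 200 163 [155 154 155 155 153 159 150 153 153 157 153 154 154 157 153 156 155 151
 153 157 152 155 155 155 152 157 152 157 154 156 154 151 152 155 148 148
 151 143  87  90  90  91  99  24  41  42  38  31  51 132 124 121 123 126
 120  80  73  68  87 135 128 124 125 123 127  74  32  24  32  25  70  91
  91  91  91 116 153 150 152 151 154 151 154 153 153 157 155 150 153 152
 155 153 153 150 156 150 153 155 155 153 151 149 147 153 154 155 152 148
 152 154]
col 273 90 [152 151 155 156 153 153 150 153 153 152 155 151 152 153 151 156 151 150
 153 151 155 153 155 154 151 151 154 152 151 154 159 153 152 154 156 155
  91  96  88  91  95  95  38  24  33  22  32  32  30  59  47 120 127 126
 127  80  89 114 119 120 121 121 117 120 121 118 120 129  74  91  95  93
  92 106 155 152 152 155 157 153 152 153 154 156 153 155 156 154 155 148
 154 154 153 155 157 153 155 155 153 153 156 153 154 151 152 127  29  86
  88  90]
```

step_arm(targets="0.8 -0.313 -0.514 0 0 0 0;0.8 -0.313 -0.514 0 0 0 0;0.8 -0.313 -0.514 0 0 0 0;0.8 -0.313 -0.514 0 0 0 0;0.8 -0.313 -0.514 0 0 0 0;0.8 -0.313 -0.514 0 0 0 0;0.8 -0.313 -0.514 0 0 0 0;0.8 -0.313 -0.514 0 0 0 0;0.8 -0.313 -0.514 -0.06 0 0 0;0.8 -0.313 -0.514 -0.06 0 0 0")

```text
clock: 21.3
eef_pos: [0.4889, -0.3271, 0.063]
tool_rot: [0.751, 0.66, -0.001, -0.005]
ft_force: [-1.4, 1.7, -1.9]
grip_width: 0.0768
grasp_force: 0.0
```

Run:
```python
from h import *
state(); i,im,g=look("wr",.493,-.329)
```

```text
tcp [ 0.4889 -0.3271  0.063 ] yaw -7.44 w 0.0768 F [-1.4  1.7 -1.9] q6 1.11
centre px 285 217
row 217 175 [139 131 139 138 135 139 135 134 139 137 139 134 133 136 140 136 141 139
 141 139 134 135 137 139 136 137 141 138 133 137 140 141 142 105 108 107
  98 123 133 131 130 104  13  22  18 116 137 129 130 132 102 105 106 115
 105 107 106 107 109 107 109  98 137 131 138 135  55  24  18  45 140 128
 122 127 115 107 105 135 132 132 134 133 139 133 136 134 131 129 135 135
 133 136 136 135 135 138 136 132 135 134 136 136 139 139 133 131 133 136
 133 134]
col 285 107 [137 138 139 137 133 134 138 134 135 135 140 139 138 140 133 139 135 131
 134 140 142 134 136 135 134 136 141 138 132 133 136 134 138 146  34 109
 103 105 113  58  57  92 129 126 122 138   5  27  20 129 130 133 131 104
 102 107 109 107 107 109 109 109 109  84  58  59  57 108 134 135 140  40
   8  15 128 128 131 128 134 133 134 138 136 137 137 134 136 136 133 135
 134 133 134 132 135 133 137 137 136 136 137 132 134 136 137 135 138 137
 136 135]
```

The plug lies in the middle of its pocket (body x 260–293, pocket x 249–303). Now lower over the ring and let it settle.

step_arm(targets="0.8 0 0 -0.05 0 0 0;0.8 0 0 -0.05 0 0 0;0.8 0 0 -0.05 0 0 0;0.8 0 0 -0.05 0 0 0")

```text
clock: 21.68
eef_pos: [0.4939, -0.3278, 0.0446]
tool_rot: [0.75, 0.661, -0.0, -0.0]
ft_force: [-0.3, -0.5, 0.3]
grip_width: 0.0768
grasp_force: 0.0
```

step_arm(targets="0.8 0 -0.002 -0.07 0 0 0;0.8 0 -0.002 -0.11 0 0 0;0.8 0 -0.002 -0.12 0 0 0;0.8 0 -0.002 -0.12 0 0 0;-1 0 -0.002 -0.12 0 0 0;-1 0 -0.002 -0.12 0 0 0;-1 0 -0.002 -0.12 0 0 0;-1 0 -0.002 -0.12 0 0 0;-1 0 -0.002 -0.12 0 0 0;-1 0 -0.002 -0.12 0 0 0")

```text
clock: 22.52
eef_pos: [0.4944, -0.3304, -0.0131]
tool_rot: [0.751, 0.661, 0.0, 0.002]
ft_force: [-2.0, 0.8, 5.6]
grip_width: 0.0484
grasp_force: 60.7
```

step_arm(targets="-1 0 0 0.03 0 0 0;-1 0 0 0.1 0 0 0;-1 0.322 0.836 0.16 0 0 0;-1 0.322 0.836 0.16 0 0 0;-1 0.322 0.836 0.16 0 0 0;-1 0.322 0.836 0.16 0 0 0;-1 0.322 0.836 0.16 0 0 0;-1 0.322 0.836 0.16 0 0 0;-1 0.322 0.836 0.16 0 0 0;-1 0.322 0.836 0.16 0 0 0")

```text
clock: 23.35
eef_pos: [0.6141, -0.0171, 0.058]
tool_rot: [0.751, 0.661, 0.001, 0.001]
ft_force: [0.3, -0.6, -1.3]
grip_width: 0.0484
grasp_force: 62.5
```

step_arm(targets="-1 0 0 0 0 0 0;-1 0 0 0 0 0 0;-1 0 0 0 0 0 0;-1 0 0 0 0 0 0;-1 0 0 0 0 0 0;-1 0 0 0 0 0 0")

```text
clock: 23.85
eef_pos: [0.6126, -0.0207, 0.0564]
tool_rot: [0.751, 0.66, -0.0, -0.0]
ft_force: [-0.4, -0.1, -1.6]
grip_width: 0.0483
grasp_force: 62.5
```

step_arm(targets="-1 0.086 0.219 0.03 0 0 0;-1 0.086 0.219 0.03 0 0 0;-1 0.086 0.219 0.03 0 0 0;-1 0.086 0.219 0.03 0 0 0;-1 0.086 0.219 0.03 0 0 0;-1 0.086 0.219 0.03 0 0 0")

```text
clock: 24.35
eef_pos: [0.6554, 0.0894, 0.0708]
tool_rot: [0.751, 0.66, -0.001, -0.0]
ft_force: [-0.1, -0.4, -2.1]
grip_width: 0.0482
grasp_force: 62.6
```

step_arm(targets="-1 0 0 -0.06 0 0 0;-1 0 0 -0.12 0 0 0;-1 0 0 -0.12 0 0 0;-1 0 0 -0.12 0 0 0")

```text
clock: 24.68
eef_pos: [0.6529, 0.0882, 0.0091]
tool_rot: [0.751, 0.66, -0.003, -0.002]
ft_force: [0.2, 0.6, -0.5]
grip_width: 0.0481
grasp_force: 62.8
```

step_arm(targets="-1 0 0.001 -0.03 0 0 0;-1 0 0.001 -0.044 0 0 0;-1 0 0.001 -0.05 0 0 0;-1 0 0.001 -0.054 0 0 0;-1 0 0.001 -0.054 0 0 0;-1 0 0.001 -0.054 0 0 0")

```text
clock: 25.18
eef_pos: [0.6565, 0.0909, -0.0148]
tool_rot: [0.751, 0.661, 0.0, 0.0]
ft_force: [-0.2, 0.3, -1.4]
grip_width: 0.0482
grasp_force: 62.8
```

step_arm(targets="-1 0 0 -0.003 0 0 0;-1 0 0 -0.005 0 0 0;-1 0 0 -0.005 0 0 0")

```text
clock: 25.43
eef_pos: [0.6562, 0.091, -0.018]
tool_rot: [0.751, 0.661, 0.0, 0.0]
ft_force: [0.8, -0.3, -2.2]
grip_width: 0.0484
grasp_force: 62.8
```

step_arm(targets="-1 -0.001 -0.005 -0.002 0 0 0;-1 -0.001 -0.005 -0.004 0 0 0;-1 -0.001 -0.005 -0.005 0 0 0;-1 -0.001 -0.005 -0.005 0 0 0")

```text
clock: 25.77
eef_pos: [0.6564, 0.0898, -0.0181]
tool_rot: [0.75, 0.661, 0.002, -0.0]
ft_force: [-2.5, 4.2, 8.3]
grip_width: 0.0486
grasp_force: 63.9
```

step_arm(targets="-1 0 0 -0.002 0 0 0;-1 0 0 -0.003 0 0 0;-1 0 0 -0.003 0 0 0")

```text
clock: 26.02
eef_pos: [0.6565, 0.0898, -0.0182]
tool_rot: [0.75, 0.661, 0.002, 0.0]
ft_force: [-5.2, 2.8, 14.9]
grip_width: 0.048
grasp_force: 64.7
```

step_arm(targets="0.8 0 0 0.006 0 0 0;0.8 0 0 0.006 0 0 0;0.8 0 0 0.006 0 0 0;0.8 0 0 0.006 0 0 0;0.8 0 0 0.006 0 0 0;0.8 0 0 0.08 0 0 0;0.8 0 0 0.16 0 0 0;0.8 0 0 0.24 0 0 0;0.8 0 0 0.24 0 0 0;0.8 0 0 0.24 0 0 0")

```text
clock: 26.85
eef_pos: [0.6583, 0.0886, 0.1016]
tool_rot: [0.751, 0.661, 0.003, 0.002]
ft_force: [-0.1, -0.4, -0.6]
grip_width: 0.077
grasp_force: 0.0
```

Run:
```python
from h import *
state(); i,im,g=look("wring",.6545,.0889)
```

```text
tcp [0.6583 0.0886 0.1016] yaw -7.3 w 0.077 F [-0.1 -0.4 -0.6] q6 1.83
centre px 273 201
row 201 163 [147 144 146 139 142 147 147 140 142 145 139 143 145 140 141 149 149 148
 148 144 144 147 146 143 142 141 147 144 144 146 144  79  86  84  86  86
  73  35  22  33  16 103 134 133 135   7  21  18 146 142 134  98  33  36
  32  31  38  33  32  32  34  20  29  94 139 134 133  15  18  44 143 135
 136 118  25  42  31  88  88  84  89  80 133 143 141 144 145 148 147 149
 147 147 144 145 142 144 145 143 142 147 144 142 146 148 150 139 141 143
 142 144]
col 273 91 [141 143 146 146 142 141 144 141 144 146 145 142 144 144 147 146 141 147
 140 142 148 142 145 146 142 144 144 141 147  86  84  87  81  86  93  48
  25  29  31  34  62  90 137 132 137  82  22  13 131 135 137  94  28  23
  25  31  36  26  34  31  53  77  71 122 138 143 114  15  15 127 135 136
 112  14  72  88  91  85  83 140 150 143 141 142 144 145 145 144 142 148
 139 139 143 147 148 144 141 144 144 151 145 144 148 146 142 143 147 141
 144 146]
```

step_arm(targets="1 -0.326 -0.836 0 0 0 0;1 -0.326 -0.836 0 0 0 0;1 -0.326 -0.836 0 0 0 0;1 -0.326 -0.836 0 0 0 0;1 -0.326 -0.836 0 0 0 0;1 -0.326 -0.836 0 0 0 0;1 -0.326 -0.836 0 0 0 0;1 -0.326 -0.836 0 0 0 0;1 -0.326 -0.836 0 0 0 0;1 -0.326 -0.836 0 0 0 0")

```text
clock: 27.73
eef_pos: [0.5015, -0.3007, 0.0954]
tool_rot: [0.751, 0.661, -0.001, -0.002]
ft_force: [0.4, -0.4, -0.6]
grip_width: 0.0852
grasp_force: 0.0
```

step_arm(targets="1 0 0 0 0 0 0;1 0 0 0 0 0 0;1 0 0 0 0 0 0")

```text
clock: 27.98
eef_pos: [0.5028, -0.2993, 0.0959]
tool_rot: [0.751, 0.66, -0.0, -0.002]
ft_force: [-0.5, -0.4, -0.1]
grip_width: 0.0854
grasp_force: 0.0
```

step_arm(targets="1 -0.018 -0.06 -0.06 0 0 0;1 -0.018 -0.06 -0.12 0 0 0;1 -0.018 -0.06 -0.19 0 0 0;1 -0.018 -0.06 -0.19 0 0 0;1 -0.018 -0.06 -0.19 0 0 0;1 -0.018 -0.06 -0.19 0 0 0")

```text
clock: 28.48
eef_pos: [0.4963, -0.3289, 0.0038]
tool_rot: [0.75, 0.662, 0.0, 0.0]
ft_force: [0.2, -1.3, 0.4]
grip_width: 0.0852
grasp_force: 0.0
```

Run:
```python
from h import *
state(); i,im,g=look("wd",.4925,-.329)
```

```text
tcp [ 0.4963 -0.3289  0.0038] yaw -7.16 w 0.0852 F [ 0.2 -1.3  0.4] q6 1.11
centre px 271 247
row 247 161 [134 138 138 139 137 137 135 137 140 131 134 135 133 136 132 142 134 137
 135 132 139 132 134 139 137 139  97 107 103 102 108 108 111 106 109 103
 107 109 104 100 102 109 108 106 104 102 102 107 108 104 102 107 110 111
 106 105 103 104 113 110 107 110 112 106 105 105 105 104 103 105 107 104
 104 101 106 107 106 103 104 101  99 100 102 107 118 135 133 130 128 127
 132 135 132 134 134 134 134 128 133 131 135 133 131 136 133 135 137 131
 135 133]
col 271 137 [136 134 134 135 132 132 136 133 138 136 134 134 131 130 134 134 137 135
 136 136 132 134 138 136 134 134 139  76  42 100 105 104 104 103 106 106
 103 105 106 102 101 105 105 104 108 104 105 101 100 106 100  97 107 105
 102 105 101 102 103 108 106 109 108 104 110 105 108 108 109 106 109 107
 112 110 108 107 106 105 105 109 107 107 107 138 132 131 137 135 135 133
 137 133 131 138 137 134 130 130 134 132 130 127 132 134 130 130 133 133
 129 133]
```

step_arm(targets="1 -0.007 0.001 -0.03 0 0 0;1 -0.007 0.001 -0.05 0 0 0;1 -0.007 0.001 -0.062 0 0 0;1 -0.007 0.001 -0.066 0 0 0;1 -0.007 0.001 -0.066 0 0 0;1 -0.007 0.001 -0.066 0 0 0")

```text
clock: 29.03
eef_pos: [0.492, -0.3295, -0.0297]
tool_rot: [0.751, 0.661, 0.0, 0.0]
ft_force: [0.5, 0.3, 0.0]
grip_width: 0.0854
grasp_force: 0.0
```

step_arm(targets="-1 0 0 0 0 0 0;-1 0 0 0 0 0 0;-1 0 0 0 0 0 0;-1 0 0 0 0 0 0;-1 0 0 0 0 0 0;-1 0 0 0 0 0 0")

```text
clock: 29.53
eef_pos: [0.4921, -0.3298, -0.0287]
tool_rot: [0.751, 0.661, 0.0, 0.001]
ft_force: [-1.7, 0.4, 5.4]
grip_width: 0.06
grasp_force: 63.1
```

step_arm(targets="-1 0 0 0.02 0 0 0;-1 0 0 0.06 0 0 0;-1 0 0 0.12 0 0 0;-1 0 0.05 0.2 0 0 0;-1 0 0.12 0.27 0 0 0;-1 -0.01 0.2 0.3 0 0 0;-1 -0.01 0.28 0.3 0 0 0;-1 -0.01 0.36 0.3 0 0 0;-1 -0.02 0.44 0.3 0 0 0;-1 -0.02 0.52 0.3 0 0 0")

```text
clock: 30.37
eef_pos: [0.4807, -0.0735, 0.1206]
tool_rot: [0.751, 0.66, 0.0, 0.0]
ft_force: [1.1, 0.6, -2.8]
grip_width: 0.0597
grasp_force: 65.2
```

step_arm(targets="-1 -0.01 0.08 0 0 0 0;-1 -0.01 0.16 0 0 0 0;-1 -0.01 0.24 0 0 0 0;-1 -0.02 0.32 0 0 0 0;-1 -0.02 0.4 0 0 0 0;-1 -0.02 0.48 0 0 0 0;-1 -0.02 0.56 0 0 0 0;-1 -0.02 0.64 0 0 0 0;-1 -0.02 0.72 0 0 0 0;-1 -0.02 0.76 0 0 0 0")

```text
clock: 31.2
eef_pos: [0.4711, 0.3094, 0.1202]
tool_rot: [0.749, 0.662, 0.001, -0.001]
ft_force: [1.3, -0.9, -1.6]
grip_width: 0.0597
grasp_force: 65.3
```

step_arm(targets="-1 0 0 0 0 0 0;-1 0 0 0 0 0 0;-1 0 0 0 0 0 0")

```text
clock: 31.45
eef_pos: [0.4712, 0.304, 0.1197]
tool_rot: [0.751, 0.661, -0.001, 0.0]
ft_force: [-0.2, -0.3, -1.7]
grip_width: 0.0595
grasp_force: 65.3
```

step_arm(targets="-1 0.002 0.022 -0.07 0 0 0;-1 0.002 0.022 -0.14 0 0 0;-1 0.002 0.022 -0.2 0 0 0;-1 0.002 0.022 -0.24 0 0 0;-1 0.002 0.022 -0.25 0 0 0;-1 0.002 0.022 -0.25 0 0 0;-1 0.002 0.022 -0.25 0 0 0")

```text
clock: 32.03
eef_pos: [0.4736, 0.3152, -0.0041]
tool_rot: [0.751, 0.66, 0.001, 0.0]
ft_force: [-0.3, 0.4, -1.1]
grip_width: 0.0598
grasp_force: 65.3
```

step_arm(targets="-1 0 0 -0.012 0 0 0;-1 0 0 -0.022 0 0 0;-1 0 0 -0.03 0 0 0;-1 0 0 -0.03 0 0 0;-1 0 0 -0.03 0 0 0")

```text
clock: 32.45
eef_pos: [0.4725, 0.3158, -0.0202]
tool_rot: [0.751, 0.661, -0.0, 0.0]
ft_force: [-0.1, 0.3, -2.2]
grip_width: 0.0598
grasp_force: 65.3
```

step_arm(targets="-1 0 0 -0.003 0 0 0;-1 0 0 -0.006 0 0 0;-1 0 0 -0.006 0 0 0")

```text
clock: 32.7
eef_pos: [0.4726, 0.3158, -0.0234]
tool_rot: [0.751, 0.661, -0.0, -0.0]
ft_force: [0.2, 0.5, -1.2]
grip_width: 0.0602
grasp_force: 65.3
```

step_arm(targets="-1 0 0 -0.002 0 0 0;-1 0 0 -0.003 0 0 0;-1 0 0 -0.003 0 0 0")

```text
clock: 32.95
eef_pos: [0.4727, 0.3159, -0.0246]
tool_rot: [0.751, 0.661, 0.0, -0.0]
ft_force: [-0.6, 0.0, -1.5]
grip_width: 0.0598
grasp_force: 65.4
```

step_arm(targets="-1 0 0 -0.002 0 0 0;-1 0 0 -0.003 0 0 0;-1 0 0 -0.003 0 0 0")

```text
clock: 33.2
eef_pos: [0.4728, 0.3159, -0.0247]
tool_rot: [0.751, 0.661, 0.0, 0.0]
ft_force: [-2.9, -2.0, 7.3]
grip_width: 0.0594
grasp_force: 66.5
```

step_arm(targets="1 0 0 0.003 0 0 0;1 0 0 0.003 0 0 0;1 0 0 0.003 0 0 0;1 0 0 0.003 0 0 0;1 0 0 0.003 0 0 0;1 0 0 0.04 0 0 0;1 0 0 0.12 0 0 0;1 0 0 0.2 0 0 0;1 0 0 0.26 0 0 0;1 0 0 0.26 0 0 0")

```text
clock: 34.03
eef_pos: [0.477, 0.3187, 0.1113]
tool_rot: [0.751, 0.661, 0.007, 0.001]
ft_force: [0.5, 0.5, 0.2]
grip_width: 0.0852
grasp_force: 0.0
```

Run:
```python
from h import *
state(); i,im=snap("wrist"); s=snap("top")[1]; w=np.load("wplug.npz")["im"]; r=np.load("wring.npz")["im"]
f=lambda a:cv2.resize(a[110:290,180:380],(400,300))
t=lambda a:cv2.resize(a[150:290,110:390],(400,200))
out=np.vstack([np.hstack([f(im),f(w)]),np.hstack([f(r),cv2.resize(s[150:290,115:375],(400,300),interpolation=cv2.INTER_CUBIC)])])
cv2.imwrite("pics/fin.png",out)
```

```text
tcp [0.477  0.3187 0.1113] yaw -7.29 w 0.0852 F [0.5 0.5 0.2] q6 2.29
```

View pics/fin.png

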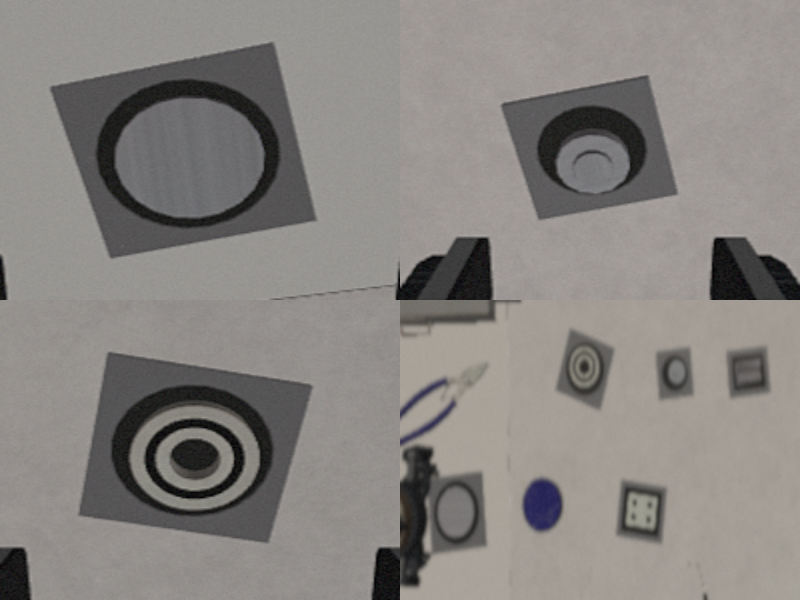

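All five pieces lie in their own nests. The plug looks a little towards the camera side, so I'll check its offset and the vee block's with numbers.

Run:
```python
from h import *
i=np.load("wplug.npz"); c=lambda a:(np.array(a,float)+.5)/[2,300/180]+[180-.5,110-.5]
C,w=nestcheck(i,c([(102,104),(248,76),(277,193),(140,218)]),62,62,c([(193,164),(155,164),(230,164),(193,134)]),.020)
print("plug",C.round(0),w.round(1))
# known camera pose instead: body circle vs pocket rim centre
for dz in(0,.006,.013):
    j={k:i[k] for k in("vertical_fov","cx","cy")}; j["pose"]=i["pose"].copy(); j["pose"][2,3]+=dz
    r=ray(j,c([(102,104),(248,76),(277,193),(140,218)]),.006).mean(0); p=ray(j,c([(193,164)]),.020)[0]; print(dz,((p-r)*1000).round(1)[:2])
k=np.load("wv.npz"); d=lambda a:np.array(a,float)/3+[157-.33,108-.33]
for dz in(0,.006,.013):
    j={q:k[q] for q in("vertical_fov","cx","cy")}; j["pose"]=k["pose"].copy(); j["pose"][2,3]+=dz
    r=ray(j,d([(258,147),(475,147),(467,394),(265,394)]),.006).mean(0); p=ray(j,d([(305,199),(414,197),(413,362),(307,362)]),.028); print("vee",dz,((p-r)*1000).round(1)[:,:2].tolist(),((p.mean(0)-r)*1000).round(1)[:2])
```

```text
plug [ 23.  56. 274.] [[  0.   -4.4  14. ]
 [-15.1  -0.9  14. ]
 [ 14.7  -7.7  14. ]
 [  3.5  10.1  14. ]]
0 [ 0.1 -3.6]
0.006 [ 0.1 -3.8]
0.013 [ 0. -4.]
vee 0 [[-18.1, 23.9], [9.4, 27.2], [14.1, -16.9], [-14.0, -19.7]] [-2.1  3.6]
vee 0.006 [[-18.5, 24.3], [9.6, 27.7], [14.5, -17.5], [-14.3, -20.3]] [-2.2  3.6]
vee 0.013 [[-19.0, 24.9], [9.9, 28.3], [14.9, -18.1], [-14.7, -21.0]] [-2.2  3.5]
```

The plug is about 4 mm off and the vee block about (−2, +3) mm. Time is ample, so I'll recentre both, the plug first.

step_arm(targets="0.2 0.352 -0.784 0 0 0 0;0.2 0.352 -0.784 0 0 0 0;0.2 0.352 -0.784 0 0 0 0;0.2 0.352 -0.784 0 0 0 0;0.2 0.352 -0.784 0 0 0 0;0.2 0.352 -0.784 0 0 0 0;0.2 0.352 -0.784 0 0 0 0;0.2 0.352 -0.784 0 0 0 0;0.2 0.352 -0.784 0 0 0 0;0.2 0.352 -0.784 0 0 0 0")

```text
clock: 34.97
eef_pos: [0.6424, -0.0662, 0.1013]
tool_rot: [0.751, 0.661, -0.001, -0.002]
ft_force: [1.0, 1.2, -0.2]
grip_width: 0.0514
grasp_force: 0.0
```

step_arm(targets="0.2 0 0 0 0 0 0;0.2 0 0 0 0 0 0;0.2 0 0 0 0 0 0")

```text
clock: 35.22
eef_pos: [0.6418, -0.0642, 0.1015]
tool_rot: [0.751, 0.66, -0.001, -0.002]
ft_force: [0.0, 0.4, 0.2]
grip_width: 0.0514
grasp_force: 0.0
```

step_arm(targets="0.2 0.017 -0.02 -0.05 0 0 0;0.2 0.017 -0.02 -0.12 0 0 0;0.2 0.017 -0.02 -0.16 0 0 0;0.2 0.017 -0.02 -0.16 0 0 0;0.2 0.017 -0.02 -0.16 0 0 0;0.2 0.017 -0.02 -0.16 0 0 0")

```text
clock: 35.72
eef_pos: [0.6525, -0.073, 0.0251]
tool_rot: [0.75, 0.661, 0.001, 0.001]
ft_force: [0.9, -0.3, -0.2]
grip_width: 0.051
grasp_force: 0.0
```

step_arm(targets="0.2 -0.002 -0.002 -0.05 0 0 0;0.2 -0.002 -0.002 -0.076 0 0 0;0.2 -0.002 -0.002 -0.081 0 0 0;0.2 -0.002 -0.002 -0.081 0 0 0;-1 -0.002 -0.002 -0.081 0 0 0;-1 -0.002 -0.002 -0.081 0 0 0;-1 -0.002 -0.002 -0.081 0 0 0;-1 -0.002 -0.002 -0.081 0 0 0;-1 -0.002 -0.002 -0.081 0 0 0;-1 -0.002 -0.002 -0.081 0 0 0")

```text
clock: 36.55
eef_pos: [0.6526, -0.0753, -0.014]
tool_rot: [0.751, 0.661, 0.001, 0.001]
ft_force: [-2.5, 0.6, 6.1]
grip_width: 0.0251
grasp_force: 58.6
```

step_arm(targets="-1 0 0 0.006 0 0 0;-1 0 0.004 0.006 0 0 0;-1 0 0.008 0.006 0 0 0;-1 0 0.008 0.006 0 0 0;-1 0 0.008 0.006 0 0 0;-1 0 0.008 0.002 0 0 0;-1 0 0.008 -0.001 0 0 0;-1 0 0.008 -0.002 0 0 0;-1 0 0.008 -0.002 0 0 0")

```text
clock: 37.3
eef_pos: [0.6507, -0.0709, -0.0142]
tool_rot: [0.751, 0.661, 0.001, 0.0]
ft_force: [-7.0, 1.2, 17.5]
grip_width: 0.0258
grasp_force: 61.1
```

step_arm(targets="0.2 0 0 0.005 0 0 0;0.2 0 0 0.005 0 0 0;0.2 0 0 0.005 0 0 0;0.2 0 0 0.005 0 0 0;0.2 0 0 0.08 0 0 0;0.2 0 0 0.16 0 0 0;0.2 0 0 0.23 0 0 0;0.2 0 0 0.23 0 0 0;0.2 0 0 0.23 0 0 0;0.2 0 0 0.23 0 0 0")

```text
clock: 38.13
eef_pos: [0.6505, -0.0713, 0.0966]
tool_rot: [0.751, 0.661, -0.0, -0.0]
ft_force: [0.4, 0.1, -1.1]
grip_width: 0.051
grasp_force: 0.0
```

Run:
```python
from h import *
state(); i,im=snap("wrist"); g=cv2.cvtColor(im,cv2.COLOR_BGR2GRAY); u,v=proj(i,[.6488,-.071,.006])[0].astype(int); print(u,v,v-50)
print("col",g[v-50:v+50:2,u]); print("row",g[v,u-50:u+50:2])
```

```text
tcp [ 0.6505 -0.0713  0.0966] yaw -7.29 w 0.051 F [ 0.4  0.1 -1.1] q6 1.59
277 202 152
col [154 156 153 150 152 166  66  92  90  92  94  91  31  40  34  36  46  57
  94 122 125 126 127  50 112 119 117 116 117 118 119 121 122 117 119 134
  35  32  44  95  92  94  91  87 152 151 152 151 152 156]
row [152 152 149 148 151 152 158  84  93  89  94  91  80  36  35  32  39  30
 122 120 123 124 114  81 120 119 114 121 120 128 121  86 124 125 124 127
  84  32  32  32  58  95  92  93  92 103 155 154 152 150]
```

step_arm(targets="0.2 0.002 -0.08 0 0 0 0.08;0.2 0.002 -0.16 0 0 0 0.16;0.2 0.002 -0.24 0 0 0 0.24;0.2 0.002 -0.256 0 0 0 0.288;0.2 0.002 -0.256 -0.06 0 0 0.288;0.2 0.002 -0.256 -0.1 0 0 0.288;0.2 0.002 -0.256 -0.1 0 0 0.288;0.2 0.002 -0.256 -0.1 0 0 0.288")

```text
clock: 38.85
eef_pos: [0.6491, -0.1986, 0.0436]
tool_rot: [0.671, 0.741, -0.002, -0.003]
ft_force: [-0.3, -0.6, 0.1]
grip_width: 0.0514
grasp_force: 0.0
```

The plug is centred now. Next I'll shift the vee block by about (+2, −3.5) mm.

step_arm(targets="0.2 0 0 -0.07 0 0 0;0.2 0 0 -0.11 0 0 0;0.2 0 0 -0.114 0 0 0;0.2 0 0 -0.114 0 0 0;-1 0 0 -0.114 0 0 0;-1 0 0 -0.114 0 0 0;-1 0 0 -0.114 0 0 0;-1 0 0 -0.114 0 0 0;-1 0 0 -0.114 0 0 0;-1 0 0 -0.114 0 0 0")

```text
clock: 39.68
eef_pos: [0.6537, -0.1998, -0.0067]
tool_rot: [0.671, 0.741, 0.001, 0.002]
ft_force: [-1.1, 0.3, 5.9]
grip_width: 0.0256
grasp_force: 60.3
```

step_arm(targets="-1 0 0 0.006 0 0 0;-1 0.002 -0.004 0.006 0 0 0;-1 0.003 -0.007 0.006 0 0 0;-1 0.003 -0.007 0.006 0 0 0;-1 0.003 -0.007 0.006 0 0 0")

```text
clock: 40.1
eef_pos: [0.6535, -0.2032, -0.0067]
tool_rot: [0.671, 0.741, -0.0, 0.0]
ft_force: [0.1, 0.7, -0.2]
grip_width: 0.0262
grasp_force: 59.6
```

step_arm(targets="-1 -0.003 0 0 0 0 0;-1 -0.003 0 -0.003 0 0 0;-1 -0.003 0 -0.006 0 0 0;-1 -0.003 0 -0.007 0 0 0;-1 -0.003 0 -0.007 0 0 0")

```text
clock: 40.52
eef_pos: [0.6523, -0.203, -0.0068]
tool_rot: [0.671, 0.741, 0.0, 0.001]
ft_force: [-4.8, 1.1, 13.3]
grip_width: 0.0261
grasp_force: 61.2
```

step_arm(targets="0.2 0 0 0.006 0 0 0;0.2 0 0 0.006 0 0 0;0.2 0 0 0.006 0 0 0;0.2 0 0 0.006 0 0 0;0.2 0 0 0.08 0 0 0;0.2 0 0 0.16 0 0 0;0.2 0 0 0.22 0 0 0;0.2 0 0 0.22 0 0 0;0.2 0 0 0.22 0 0 0;0.2 0 0 0.22 0 0 0")

```text
clock: 41.35
eef_pos: [0.6513, -0.2026, 0.0989]
tool_rot: [0.671, 0.741, -0.0, -0.001]
ft_force: [-0.6, -0.1, -0.2]
grip_width: 0.0514
grasp_force: 0.0
```

Run:
```python
from h import *
state(); i,im=snap("wrist"); g=cv2.cvtColor(im,cv2.COLOR_BGR2GRAY); u,v=proj(i,[.6508,-.2021,.006])[0].astype(int); print(u,v,v-50)
print("col",g[v-50:v+50:2,u-8]); print("row",g[v,u-50:u+50:2]); print("row-",g[v-14,u-50:u+50:2]); print("row+",g[v+14,u-50:u+50:2])
```

```text
tcp [ 0.6513 -0.2026  0.0989] yaw 5.67 w 0.0514 F [-0.6 -0.1 -0.2] q6 1.17
278 201 151
col [147 145 149 134  78  89  91  90  93  46  29  31  28  25  65 106  81  97
 103 104 102 103 102 104 108 105 107 107 102 104 105 104 105 107 102 107
 101 107 105 104 107 103  93  90  86  89 137 148 152 149]
row [150 151 148 149 149 151 152 153 136  91  94  87  94  73  32  32  34  42
  75  88 108 105 100 102 100 100 102  71  74  76  74  81  84  88  82  82
  54  30  40  30  86  85  86  91  92 158 152 150 149 153]
row- [149 148 150 152 153 147 146 153 121  90  91  87  95  57  35  35  24  40
  82  88 111 103 102 104 103 101 102  68  74  73  72  75  72  76  75  80
  65  30  31  27  74  87  92  91  84 139 153 151 155 150]
row+ [148 149 148 150 146 148 149 150 143  86  84  93  91  75  30  41  34  30
  76  86 106 105 102 100 101  99 102  71  76  77  82  86  95  96  90  81
  33  29  25  37  89  91  93  89 103 145 152 146 146 149]
```

The vee block is centred and square: its side margins are about 9 and 8 px. Handing in.

```bash
python3 -c "
from workcell import bot
print(bot.job_done())"
```

```text
the job is handed in; nothing more can be done
None
```

I put all five pieces flat and upright in their matching nests, near the middle and the two rectangular ones square, and handed the job in at about 41 s with the gripper clear of everything.

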